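# Put the spice rack back together

## Robot

A 7-joint arm with a two-finger parallel gripper is mounted at the origin on the work surface. World frame = base frame: x ahead of the robot, y to its left, z up, the work surface at z = 0. Lengths are in m, angles in rad, forces in N, time in s.
With the tool pointing down it reaches from about 0.35 to 0.9 m from the base axis. Payload 8.1 kg.
Tool frame: the origin (TCP) lies midway between the tips of the shut fingers; the grasp point (between the pads) lies 19 mm behind it; z points along the fingers, y is the line along which they close (so a half turn about z gives the same grasp; the last joint's range is limited). The gripper opens to 92 mm and grips with 3 to 60 N. Pads are 19 mm wide; open, the fingers measure 130 mm over their backs; the gripper's body (75 mm by 190 mm) begins 47 mm behind the grasp point.
Start: joints at [1.204, 0.434, 0.025, 1.573, -0.012, 1.134, -0.075], TCP at [0.163, -0.603, 0.227] pointing down, gripper open.
Joint ranges: [-2.62, 2.62], [-0.44, 2.09], [-1.27, 1.32], [0.08, 2.57], [-1.32, 4.46], [0.12, 2], [-2.74, 2.74]. Speed limits (rad/s): [2.22, 2.22, 3.01, 3.01, 3.14, 3.14, 3.14].

## Interface

Orientations are given as a rotation vector (axis times angle).
In Python, from cell import observe, cams, job gives the robot as it stands. The module is installed in compiled form; this text tells all that it offers.
- The arm moves only by the tool step_arm, never from a script. Its argument "steps" is a list of rows, each a list of 6 numbers: the shift along the world's x, y, z in mm, then the turn, a rotation vector about the world's x, y, z in rad. In form: [[dx, dy, dz, rx, ry, rz], ...]. A call has 1 to 20 rows; each row shifts and turns the commanded pose from where the row before left it; what a row does not reach is not made up. A row lasts 1/12 s, in which the tool goes at most 41.7 mm and 7.16 degrees, less where a joint would pass 70% of its speed; a pose out of reach is approached as far as the arm can. A call with a gripper value outside its range is refused whole. "gripper" is the opening, from 0 (shut) to 1 (fully open), set as the call begins (left out, the last holds). The fingers move at their own pace and stop on an object; "force" is the grip in N (left out, the last holds). Time passes only in rows, so rows that do not move let the fingers close. It gives the time, the measured TCP pose, the force, the opening and the grip force at its end, in the units of the state.
- observe(): the state, without advancing time (a new reading comes with each control period).
- cams.get_image(name): name is "scene" or "top" or "wrist"; returns the picture (384x512x3 uint8, red, green, blue); there is no depth.
- cams.get_calibration(name): a dict with "fov_y" (degrees; the focal length in pixels is half the picture's height over the tangent of half this angle, whatever the lens; pixels are square), "cx", "cy" (the principal point, pixels), "dist_coeffs" ([k1, k2, p1, p2, k3] as OpenCV has them; the pictures are not rectified), "world_to_cam" (4x4, takes a point from world to camera coordinates). Camera axes: x right, y up, looking along -z (the intrinsics and any distortion apply to the point x, -y, -z); pixel columns grow to the right and rows downward; lengths in m; the calibration is good to about 2 mm. A picture is of the moment at which its call begins: read the wrist's pose just before it. get_calibration takes no time and is no camera call; for the wrist camera it gives the pose at the moment of the call.
- job.sign_off(): hands the job in; it is judged then, once.
The state is a dict: "clock": time; "joints": joint angles; "dq": joint speeds; "joint_efforts": joint torques, N m; "position": TCP position; "ee_rot": TCP orientation; "force": force on the tool from outside, world axes, zero at the start; "ft_torque": the same for the moment, N m; "width": opening from 0.0 (shut) to 1.0 (fully open); "gripper_force": force on a finger pad.
Only numpy, scipy, OpenCV 4.12 (cv2) and the standard library are available. Lean on these libraries where they do the work, as an engineer would, in place of code of your own. Each camera call takes 0.05 s, during which the arm holds its last target. There are 200 camera calls.

## Task

Put the spice rack back in order: stand the fallen jar upright on its bare cork disc in the row, and slide the loose front board along the table, without lifting it, until its long edge lies flush against the rack's front edge all along, ends even with the rack's ends. Leave the other spices standing in their places and do not disturb the breakfast things.

Things in the scene. Friction and masses are not known exactly. Their poses are not given: they have to be found in the camera images.
- rack: low oak spice rack, fixed: base 64 mm deep, 330 long, 20 thick, jars standing on it in a row (centre line x = 34 mm); behind it a back wall 12 mm thick, top 60 mm above the table; end cheeks 10 mm thick, tops at 44 mm. Origin: on the table under the middle of the front edge, the plain upright face at x = 0, z 0 to 20 mm, y -165 to 165 mm. x points into the rack, away from the robot, y left.
- board: the rack's loose oak front board, lying flat on the table between the robot and the rack: 76 mm wide (its x), 330 mm long (its y), 20 mm thick (z). Origin: centre of its underside. Slid home, its long edge touches the rack's front edge and its top is level with the rack's base.
- jar: the fallen amber glass spice jar: a plain cylinder 44 mm across and 100 mm tall, the top 18 mm of it a steel cap of the same diameter. It lies on its side on the table, left or right of the board, its cap pointing roughly towards the robot. Origin: centre of its foot; z runs from the foot to the cap.
- gap: the empty place in the rack's row: a bare cork disc 54 mm across, under 1 mm thick, on top of the rack's base (20 mm above the table). Origin: centre of the disc. Neighbours stand about 80 mm away, centre to centre.
- tin: plain metal spice tin, 44 mm across, 85 mm tall, standing in the rack's row. Origin: centre of its foot.
- pot: white ceramic spice pot with wooden lid, 42 mm across, 75 mm tall, standing in the rack's row. Origin: centre of its foot.
- jar_b: amber glass spice jar with steel cap, 44 mm across, 92 mm tall, standing in the rack's row. Origin: centre of its foot.
- shaker: white ceramic shaker, 42 mm across, 68 mm tall, standing on the table just off one front corner of the rack. Origin: centre of its underside.
- egg_cup: white egg cup, 46 mm across, 50 mm tall, standing on the table just off the other front corner of the rack. Origin: centre of its underside.
- sugar_bowl: low white bowl, 80 mm across, 55 mm tall, on the table to one side of the board, where the fallen jar is not. Origin: centre of its underside.
- mug: white mug, 78 mm across with a handle, 95 mm tall, beyond the rack to the right. Origin: centre of its underside.
- bowl: yellow bowl, 110 mm across, 65 mm tall, beyond the rack to the left. Origin: centre of its underside.
- butter: white butter tub 75 x 110 x 42 mm, near the robot to the right. Origin: centre of its underside.
- plate: white side plate, 140 mm across, near the robot to the left. Origin: centre of its underside.
Mind the look-alikes: they are no part of the job. What is shaped like the jar but purple or red is not meant.

How it is judged:
By the outcome, as a careful person would: the job done as asked, in the order asked, and still so for the second after the job is handed in, with the robot touching nothing.
It also fails if it takes over 72 s, if anything falls off the work surface, if the arm or the gripper's body presses on something with over 40 N, if the wrist force passes 120 N, or if a joint passes its speed limit or range.

## Working session

There is one attempt and no reset: what is moved stays moved. The work goes in short steps, Python scripts to look and compute and a tool call to move; the robot and the scene stay as the last step left them, time stands still between calls to the robot, and variables do not carry over. Pictures are saved under pics/ and viewed, at most 10 in all, crops included, and the job is handed in when it is done.

Besides the shell and the picture viewer there is one more tool, called after "Call:" as a command line: name --pt "numbers of a row" for each row, then --argument value for the rest. step_arm: Moves the arm, as the interface text tells. Its arguments: {"type":"object","properties":{"steps":{"type":"array","items":{"type":"array","items":{"type":"number"}}},"gripper":{"type":"number"},"force":{"type":"number"}},"required":["steps"]}

```bash
mkdir -p pics; cat > h.py <<'E'
import numpy as np, cv2
from cell import observe, cams, job
def cal(n):
    c=cams.get_calibration(n); f=192/np.tan(np.radians(c['fov_y'])/2)
    return np.array([[f,0,c['cx']],[0,f,c['cy']],[0,0,1]]),np.array(c['dist_coeffs'],float),np.array(c['world_to_cam'])
def ray(c,uv):
    K,D,T=c; p=cv2.undistortPoints(np.array(uv,float).reshape(-1,1,2),K,D).reshape(-1,2)
    d=np.c_[p[:,0],-p[:,1],-np.ones(len(p))]@T[:3,:3]
    return -T[:3,:3].T@T[:3,3],d
def onz(c,uv,z):
    o,d=ray(c,uv); return o+d*((z-o[2])/d[:,2])[:,None]
def proj(c,P):
    K,D,T=c; q=np.atleast_2d(P)@T[:3,:3].T+T[:3,3]; q=q*[1,-1,-1]
    return cv2.projectPoints(q,np.zeros(3),np.zeros(3),K,D)[0].reshape(-1,2)
def shot(n,name):
    c=cal(n); im=cams.get_image(n)[:,:,::-1].copy(); cv2.imwrite('pics/'+name,im); return c,im
E
python3 - <<'E'
from h import *
for n in('top','scene'):
    c,im=shot(n,n+'0.png'); print(n,c)
    cv2.imwrite(f'pics/{n}0b.png',cv2.resize(im,(800,600),interpolation=cv2.INTER_CUBIC))
print(observe())
E
```

```text
top (array([[407.29385719,   0.        , 255.31571183],
       [  0.        , 407.29385719, 181.18072527],
       [  0.        ,   0.        ,   1.        ]]), array([-0.07567706,  0.        ,  0.        ,  0.        ,  0.        ]), array([[ 0.02647513, -0.99961943,  0.00774939,  0.09628725],
       [ 0.98002676,  0.02748309,  0.19695743, -0.47687164],
       [-0.19709545,  0.00238014,  0.98038142, -1.07826758],
       [ 0.        ,  0.        ,  0.        ,  1.        ]]))
scene (array([[446.83650575,   0.        , 252.76430695],
       [  0.        , 446.83650575, 192.42921288],
       [  0.        ,   0.        ,   1.        ]]), array([-0.02930067,  0.        ,  0.        ,  0.        ,  0.        ]), array([[-0.15602878,  0.98754459,  0.02026581, -0.02214857],
       [-0.56527066, -0.10609852,  0.8180539 ,  0.24767333],
       [ 0.81001487,  0.11618428,  0.57478441, -1.92128536],
       [ 0.        ,  0.        ,  0.        ,  1.        ]]))
{'clock': 0.1, 'joints': array([ 1.20438645,  0.43510718,  0.02497478,  1.57403929, -0.01157527,
        1.13401955, -0.07509869]), 'dq': array([-0.00182537, -0.00091267, -0.00045298,  0.00016334, -0.00198604,
        0.00025843, -0.00078332]), 'joint_efforts': array([ 4.50339096e-03, -6.69128251e+01,  9.88863744e-01, -3.15145361e+01,
       -6.03576796e-02,  3.74517264e-02,  9.82647862e-06]), 'position': array([ 0.16278747, -0.60292761,  0.22603931]), 'ee_rot': array([-3.11293779e+00, -4.12916427e-01,  5.29389417e-04]), 'force': array([-0.52208252,  0.0263284 ,  0.70747649]), 'ft_torque': array([0.00338142, 0.05436003, 0.017884  ]), 'gripper_force': 0.0, 'width': 0.999275618869606}
```

View pics/top0b.png

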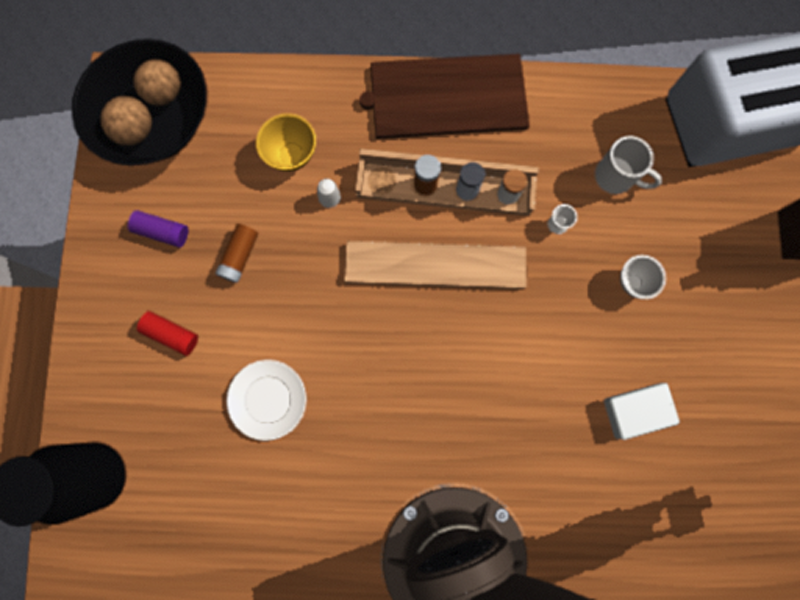

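View pics/scene0b.png

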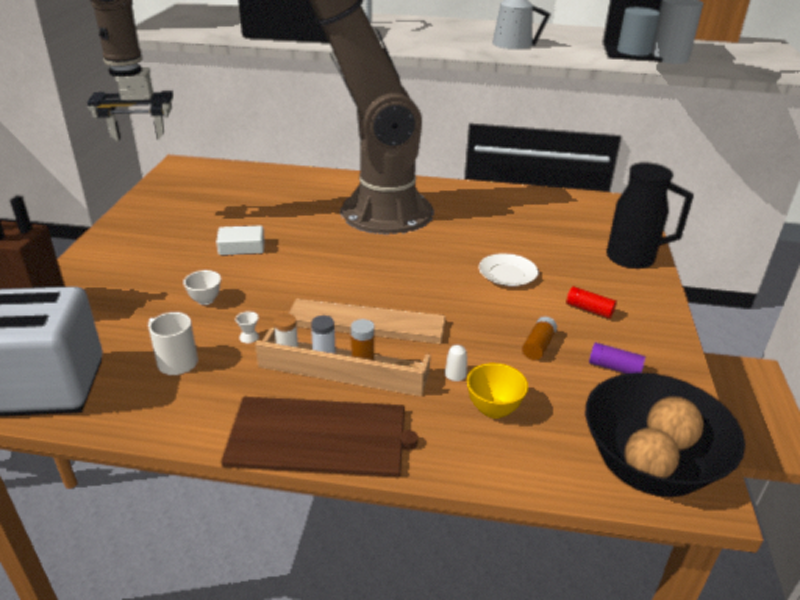

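The top view (800 px scale) shows the jar at (237,252), cap at (229,273). The board corners are about (347,241), (525,246), (526,289), (345,286). The rack spans (358,152) to (536,212), with the empty disc at its left end (380,180). jar_b is next to it at (427,173). The shaker is at (328,193) and the egg cup at (563,218).

```bash
python3 - <<'E'
from h import *
s=1.5625
c=cal('top'); im=cv2.imread('pics/top0.png')
def p(n,uv,z): print(n,np.round(onz(c,np.array(uv)/s,z)*1000,0)[:,:2].tolist())
p('jar foot/cap',[[246,228],[229,277]],.022)
p('board',[[347,241],[525,246],[526,276],[345,273]],.02)
p('rack front low',[[358,202],[533,213]],.0)
p('gap',[[380,180]],.02)
p('jarb top',[[428,163]],.112)
p('shaker,egg',[[328,186],[563,212]],.06)
hsv=cv2.cvtColor(im,cv2.COLOR_BGR2HSV)
cv2.imwrite('pics/top_crop.png',cv2.resize(im[85:200,120:380],None,fx=3.05,fy=3.05,interpolation=cv2.INTER_CUBIC))
c=cal('wrist'); o=-c[2][:3,:3].T@c[2][:3,3]; print(c[0],c[1]); print('cam pos',o,'look',-c[2][2,:3], 'up',c[2][1,:3]); st=observe();print(st['position'])
from scipy.spatial.transform import Rotation as R
Rt=R.from_rotvec(st['ee_rot']).as_matrix(); print(Rt); print('cam in tool',Rt.T@(o-st['position']),Rt.T@-c[2][2,:3],Rt.T@c[2][1,:3])
E
```

```text
jar foot/cap [[575.0, 394.0], [482.0, 418.0]]
board [[556.0, 207.0], [556.0, -121.0], [499.0, -122.0], [495.0, 208.0]]
rack front low [[638.0, 191.0], [626.0, -142.0]]
gap [[676.0, 150.0]]
jarb top [[675.0, 65.0]]
shaker,egg [[647.0, 242.0], [610.0, -183.0]]
[[271.27422543   0.         254.41608847]
 [  0.         271.27422543 189.10357157]
 [  0.           0.           1.        ]] [-0.01024077  0.          0.          0.          0.        ]
cam pos [ 0.22720061 -0.58609382  0.38320211] look [-0.24296638 -0.06386318 -0.96793018] up [ 0.93436381  0.25269762 -0.25121343]
[ 0.16278747 -0.60292761  0.22603931]
[[ 9.65418879e-01  2.60703127e-01 -5.16823716e-04]
 [ 2.60703595e-01 -9.65417972e-01  1.33213829e-03]
 [-1.51658287e-04 -1.42080925e-03 -9.99998979e-01]]
cam in tool [ 0.06655046  0.00031777 -0.1571735 ] [-2.51066893e-01 -3.12183283e-04  9.67969689e-01] [ 9.67969736e-01 -1.03298783e-05  2.51066902e-01]
```

View pics/top_crop.png

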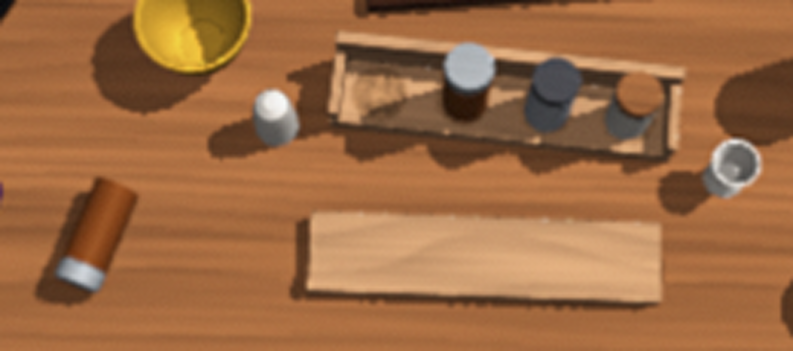

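Call:
step_arm --pt "20 35 6 0 0 -0.013" --pt "20 35 6 0 0 -0.013" --pt "20 35 6 0 0 -0.013" --pt "20 35 6 0 0 -0.013" --pt "20 35 6 0 0 -0.013" --pt "20 35 6 0 0 -0.013" --pt "20 35 6 0 0 -0.013" --pt "20 35 6 0 0 -0.013" --pt "20 35 6 0 0 -0.013" --pt "20 35 6 0 0 -0.013" --pt "20 35 6 0 0 -0.013" --pt "20 35 6 0 0 -0.013" --pt "20 35 6 0 0 -0.013" --pt "20 35 6 0 0 -0.013" --pt "20 35 6 0 0 -0.013" --pt "20 35 6 0 0 -0.013" --pt "20 35 6 0 0 -0.013" --pt "20 35 6 0 0 -0.013" --pt "20 35 6 0 0 -0.013" --pt "0 0 0 0 0 0"

```text
clock: 1.77
position: [0.5448, 0.0703, 0.3411]
ee_rot: [-3.136, -0.039, -0.002]
force: [-1.3, 1.9, -0.3]
width: 0.998
gripper_force: 0.0
```

```bash
python3 - <<'E'
from h import *
c,im=shot('wrist','w1.png'); cv2.imwrite('pics/w1b.png',cv2.resize(im,(800,600),interpolation=cv2.INTER_CUBIC)); import pickle; pickle.dump(c,open('w1.pkl','wb'))
o=observe(); print(o['joints'],o['position'],o['ee_rot'])
E
```

```text
[ 0.13077864  0.27479254 -0.45408318  1.55054533  0.11991017  1.34401464
 -1.88276854] [0.54373954 0.06649707 0.34045914] [-3.13886433e+00 -3.68268163e-02  4.18962642e-04]
```

View pics/w1b.png

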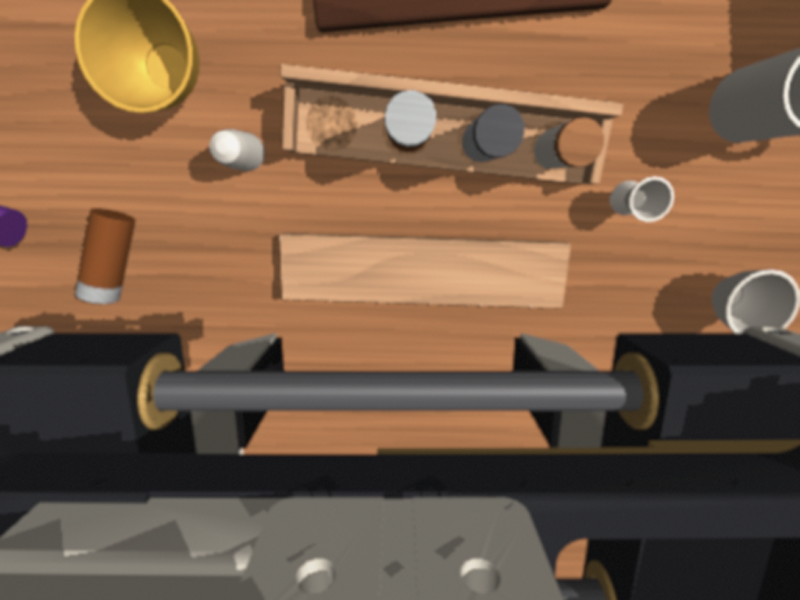

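The wrist view (800 px scale) shows the jar from foot (110,213) to cap (98,297), and the board top between (280,236), (570,243), (565,306) and (283,298). The rack's front edge runs (285,150) to (600,182), and the cork disc is at (332,120).

```bash
python3 - <<'E'
from h import *
import pickle
c=pickle.load(open('w1.pkl','rb')); im=cv2.imread('pics/w1.png'); hsv=cv2.cvtColor(im,cv2.COLOR_BGR2HSV)
# jar: amber mask in roi
roi=im[130:200,40:95].astype(int)
amb=(hsv[...,0]<12)&(hsv[...,1]>185); m=np.zeros(amb.shape,np.uint8); m[125:200,40:95]=amb[125:200,40:95]
cap=((hsv[...,1]<60)&(hsv[...,2]>90)); m[170:200,40:90]|=cap[170:200,40:90].astype(np.uint8)
m=cv2.morphologyEx(m,cv2.MORPH_CLOSE,np.ones((5,5)))
n,l,s,_=cv2.connectedComponentsWithStats(m); k=1+s[1:,4].argmax(); print('jar px',s[k])
cnt=cv2.findContours((l==k).astype(np.uint8),0,1)[0][0]; print('rect',cv2.minAreaRect(cnt))
P=onz(c,cnt.reshape(-1,2),.022)[:,:2].astype(np.float32)*1000; print('rect mm',cv2.minAreaRect(P))
v=s_=1.5625
f=lambda uv,z:np.round(onz(c,np.array(uv)/1.5625,z)*1000,1)[:,:2].tolist()
print('jar clicks',f([[112,213],[98,295]],.03))
print('board',f([[280,236],[570,243],[565,306],[283,298]],.02))
print('rack base top front',f([[297,150],[594,181]],.02), 'disc',f([[332,122]],.0205))
print('cheek/wall tops: ', f([[283,66],[622,104]],.06))
print('jarb,tin,pot',f([[411,118]],.112),f([[498,130]],.105),f([[580,142]],.095))
print('shaker,egg',f([[228,147]],.06),f([[650,199]],.05))
g=im[20:230,35:420]; cv2.imwrite('pics/w1c.png',cv2.resize(g,None,fx=2.07,fy=2.07,interpolation=cv2.INTER_CUBIC))
g=cv2.resize(im[60:215,165:395],None,fx=3.45,fy=3.45,interpolation=cv2.INTER_CUBIC); cv2.imwrite('pics/w1d.png',g)
E
```

```text
jar px [ 48 181  29  14 270]
rect ((62.000003814697266, 188.00001525878906), (28.031848907470703, 11.411195755004883), 7.125016689300537)
rect mm ((481.08892822265625, 421.7613525390625), (51.77413558959961, 22.014232635498047), 84.10204315185547)
jar clicks [[575.5, 385.2], [481.9, 414.9]]
board [[553.6, 204.3], [554.1, -123.0], [480.2, -126.5], [481.2, 204.0]]
rack base top front [[646.2, 182.1], [622.3, -140.7]] disc [[675.2, 144.0]]
cheek/wall tops:  [[718.3, 183.5], [693.2, -140.2]]
jarb,tin,pot [[667.7, 62.7]] [[660.9, -13.6]] [[654.0, -90.3]]
shaker,egg [[644.6, 240.7]] [[605.3, -187.9]]
```

View pics/w1d.png

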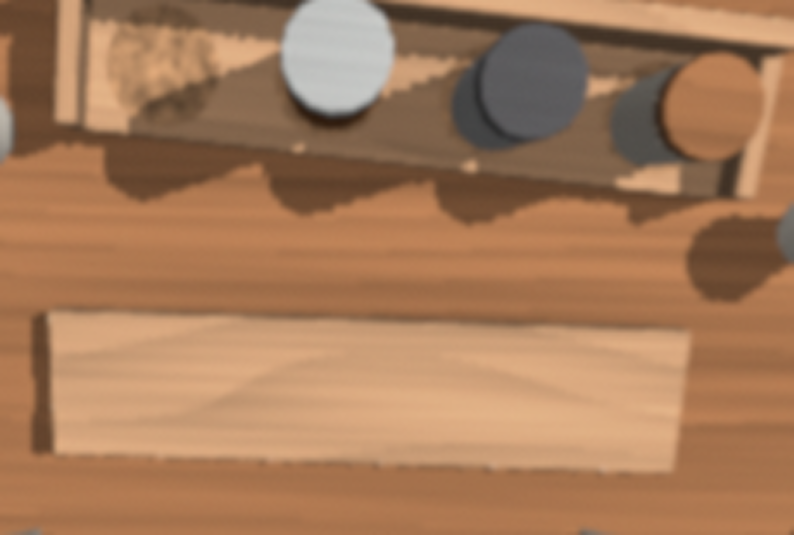

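Call:
step_arm --pt "0 10 0 0.0024 -0.105 0" --pt "0 10 0 0.0024 -0.105 0" --pt "0 10 0 0.0024 -0.105 0" --pt "0 10 0 0.0024 -0.105 0" --pt "0 10 0 0.0024 -0.105 0" --pt "-10 30 -6 0.0024 -0.105 0" --pt "-10 30 -6 0.0024 -0.105 0" --pt "-10 30 -6 0.0024 -0.105 0" --pt "-10 30 -6 0.0024 -0.105 0" --pt "-10 30 -6 0.0024 -0.105 0" --pt "-14 22 -10 0 0 -0.06" --pt "-14 22 -10 0 0 -0.06" --pt "-14 22 -10 0 0 -0.06" --pt "-14 22 -10 0 0 -0.06" --pt "-14 22 -10 0 0 -0.06" --pt "-14 22 -10 0 0 0" --pt "0 0 0 0 0 0" --pt "0 0 0 0 0 0"

```text
clock: 3.32
position: [0.3976, 0.2176, 0.3417]
ee_rot: [2.881, -0.353, 1.122]
force: [0.9, -0.6, 0.3]
width: 1.002
gripper_force: 0.0
```

```bash
cat >> h.py <<'E'
from scipy.spatial.transform import Rotation as R
def rep():
    o=observe(); M=R.from_rotvec(o['ee_rot']).as_matrix(); np.set_printoptions(precision=4,suppress=True)
    print('t',round(o['clock'],2),'q',o['joints'],'pos',o['position']*1000,'F',o['force'],'w',o['width']*92,o['gripper_force']); print('tool z',M[:,2],'y',M[:,1],'x',M[:,0]); return o,M
E
python3 - <<'E'
from h import *
rep(); import pickle
c,im=shot('wrist','w2.png'); cv2.imwrite('pics/w2b.png',cv2.resize(im,(800,600),interpolation=cv2.INTER_CUBIC)); pickle.dump(c,open('w2.pkl','wb'))
E
```

```text
t 3.32 q [ 0.5929 -0.4193 -1.2662  2.1564  0.2716  0.6457 -2.7411] pos [397.5873 217.6004 341.6906] F [ 0.8783 -0.6015  0.3411] w 92.17727611428879 0.0
tool z [ 0.6642 -0.1088 -0.7396] y [-0.2203 -0.9739 -0.0546] x [ 0.7144 -0.1992  0.6708]
```

View pics/w2b.png

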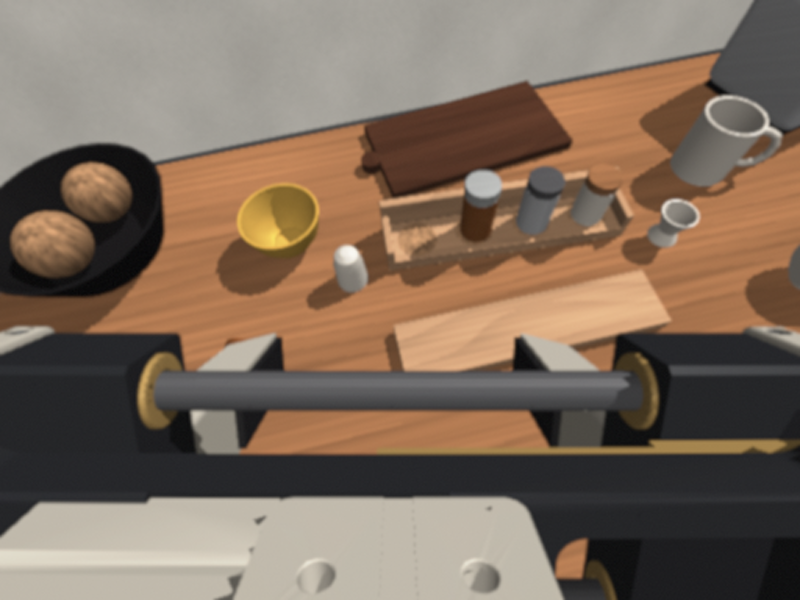

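The wrist picture shows the rack beyond and the board partly hidden, with the jar out of view behind the gripper. Joints 3 and 7 are at their limits, so this branch is poor. I'll fit the arm's kinematics and choose a better one.

```bash
cat > kin.py <<'E'
import numpy as np, itertools
from scipy.spatial.transform import Rotation as R
from scipy.optimize import least_squares
Q=np.array([[1.20438645,.43510718,.02497478,1.57403929,-.01157527,1.13401955,-.07509869],[.13077864,.27479254,-.45408318,1.55054533,.11991017,1.34401464,-1.88276854],[.5929,-.4193,-1.2662,2.1564,.2716,.6457,-2.7411]])
P=np.array([[.16278747,-.60292761,.22603931],[.54373954,.06649707,.34045914],[.3975873,.2176004,.3416906]])
z3=np.array([[.7144,-.1992,.6708],[-.2203,-.9739,-.0546],[.6642,-.1088,-.7396]]).T
M=[R.from_rotvec([-3.11293779,-.412916427,.000529]).as_matrix(),R.from_rotvec([-3.13886433,-.0368268163,.00041896]).as_matrix(),z3]
LO=np.array([-2.62,-.44,-1.27,.08,-1.32,.12,-2.74]);HI=np.array([2.62,2.09,1.32,2.57,4.46,2,2.74])
def rz(a): return R.from_euler('z',a).as_matrix()
def ry(a): return R.from_euler('y',a).as_matrix()
def fk(q,s,k):
    c1,c3,c5,c7,d1,d3,e,d5,dt,e2,w=k
    A=rz(s[0]*q[0]+c1)@ry(q[1]); p=np.array([0,0,d1])
    A3=A@rz(s[1]*q[2]+c3); p=p+A3@[e,0,d3]
    A4=A3@ry(q[3]); p=p+A4@[e2,0,0]
    A5=A4@rz(s[2]*q[4]+c5); p=p+A4@[0,0,d5]
    A6=A5@ry(q[5]); A7=A6@rz(s[3]*q[6]+c7); return A7,p+A6@[w,0,dt]
def fit():
    best=None
    for s in itertools.product([1,-1],repeat=4):
      for c1 in(0,1.57,-1.57,3.14):
        for c7 in(0,1.57,-1.57,3.14):
          def f(k):
            k=np.r_[k[0],0,0,k[1],k[2:]]
            return np.concatenate([np.r_[(a[0]-m).ravel(),(a[1]-p)*3] for a,m,p in((fk(q,s,k),m,p) for q,m,p in zip(Q,M,P))])
          r=least_squares(f,[c1,c7,.3,.4,0,.4,.2,0,0],max_nfev=30)
          if best is None or r.cost<best[0]: best=(r.cost,s,r.x)
    return best
if __name__=='__main__':
    b=fit(); print(b)
    k=np.r_[b[2][0],0,0,b[2][1],b[2][2:]]; np.save('k.npy',np.r_[b[1],k])
E
timeout 400 python3 kin.py
```

```text
(np.float64(0.00297643080420791), (-1, -1, -1, -1), array([-7.01817445e-02,  1.50669035e+00,  2.45999639e-01,  6.62702577e-01,
       -1.87094546e-02,  4.16231160e-01,  4.24998513e-01,  3.03169751e-02,
        2.90859416e-04]))
```

```bash
cat > kin2.py <<'E'
from kin import *
def fk2(q,k):
    # small axis corrections: c1,c2,c3,c4,c5,c6,c7 and offsets
    c=k[:7]; 
    A=rz(-q[0]+c[0])@ry(q[1]+c[1]); p=np.array([0,0,k[7]])
    A=A@rz(-q[2]+c[2]); p=p+A@[k[8],k[9],k[10]]
    A=A@ry(q[3]+c[3])@rz(-q[4]+c[4]); p=p+A@[k[11],k[12],k[13]]
    A=A@ry(q[5]+c[5]); p=p+A@[k[14],0,k[15]]
    return A@rz(-q[6]+c[6]),p
def res(k,reg=.01):
    o=[]
    for q,m,p in zip(Q,M,P):
        a,b=fk2(q,k); o+=[(a-m).ravel(),(b-p)*3]
    return np.concatenate(o+[reg*(k-k0)])
k0=np.array([0,0,0,0,0,0,np.pi/2,.25,0,0,.4,0,0,.4,0,.3])
if __name__=='__main__':
    np.set_printoptions(precision=4,suppress=True)
    r=least_squares(res,k0); print(r.x); print(res(r.x)[:36].reshape(3,12)); np.save('k2.npy',r.x)
E
python3 kin2.py
```

```text
[ 0.0007 -0.0007 -0.003   0.0043  0.0011 -0.0039  1.5686  0.1571  0.344
 -0.3636  0.5579 -0.0964  0.3115  0.3126  0.2497  0.2502]
[[ 0.0001 -0.0003 -0.0002 -0.0003 -0.0001 -0.0005 -0.0003  0.0004 -0.
   0.0007  0.001   0.0002]
 [-0.      0.0003 -0.0001  0.0003  0.      0.0001 -0.0001 -0.0001  0.
   0.0008 -0.0009 -0.0001]
 [ 0.0002 -0.0002 -0.0003 -0.      0.     -0.0002 -0.0002  0.0002 -0.0002
   0.0001  0.0002 -0.0001]]
```

Call:
step_arm --pt "5 15 0 0.017 0.104 0" --pt "5 15 0 0.017 0.104 0" --pt "5 15 0 0.017 0.104 0" --pt "5 15 0 0.017 0.104 0" --pt "5 15 0 0.017 0.104 0" --pt "5 15 0 0.017 0.104 0" --pt "5 15 0 0.017 0.104 0" --pt "0 5 0 0 0 0.12" --pt "0 5 0 0 0 0.12" --pt "0 5 0 0 0 0.12" --pt "0 5 0 0 0 0.12" --pt "0 5 0 0 0 0.12" --pt "0 5 0 0 0 0.12" --pt "0 0 0 0 0 0"

```text
clock: 4.53
position: [0.3283, 0.2516, 0.3915]
ee_rot: [-2.932, -0.713, -0.144]
force: [0.7, 0.6, 0.0]
width: 1.001
gripper_force: 0.0
```

```bash
python3 - <<'E' | tee r4.txt
from h import *
rep(); o=observe(); np.save('s4.npy',np.r_[o['joints'],o['position'],o['ee_rot']])
E
```

```text
t 4.53 q [ 1.1819 -0.4352 -1.2662  1.7779 -0.5539  1.441  -1.1079] pos [328.3406 251.5566 391.4955] F [0.7072 0.6435 0.0435] w 92.05133438400388 0.0
tool z [ 0.0638  0.1393 -0.9882] y [ 0.4622 -0.8817 -0.0945] x [0.8845 0.4507 0.1206]
```

Call:
step_arm --pt "0 0 0 0 0 0.12" --pt "0 0 0 0 0 0.12" --pt "0 0 0 0 0 0.12" --pt "0 0 0 0 0 0.12" --pt "0 0 0 0 0 0.12" --pt "0 0 0 0 0 0.12" --pt "0 0 0 0 0 0.12" --pt "0 0 0 0 0 0.12" --pt "0 0 0 0 0 0.12" --pt "0 0 0 0 0 0.12" --pt "0 0 0 0 0 0.12" --pt "0 0 0 0 0 0.12" --pt "0 0 0 0 0 0.12" --pt "0 0 0 0 0 0.12" --pt "0 0 0 0 0 0.12" --pt "0 0 0 0 0 0.12" --pt "0 0 0 0 0 0.12" --pt "0 0 0 0 0 0.12" --pt "0 0 0 0 0 0"

```text
clock: 6.12
position: [0.2604, 0.2126, 0.4125]
ee_rot: [-0.759, -2.894, -0.006]
force: [0.2, 0.7, -0.0]
width: 1.003
gripper_force: 0.0
```

```bash
cat > kin3.py <<'E'
from kin import *
import glob
S=[(q,m,p) for q,m,p in zip(Q,M,P)]
for f in sorted(glob.glob('s*.npy')):
    a=np.load(f); S.append((a[:7],R.from_rotvec(a[10:]).as_matrix(),a[7:10]))
def fr(q):
    A1=rz(-q[0]);A2=A1@ry(q[1]);A3=A2@rz(-q[2]);A4=A3@ry(q[3]);A5=A4@rz(-q[4]);A6=A5@ry(q[5]);return A1,A3,A5,A6,A6@rz(-q[6]+np.pi/2)
def cols(q):
    A1,A3,A5,A6,A7=fr(q)
    return np.c_[A1[:,0],A1[:,1],A1[:,2],A3[:,1],A3[:,2],A5[:,1],A5[:,2],A6[:,2]]
J=np.concatenate([cols(q) for q,_,_ in S]); b=np.concatenate([p for *_,p in S])
prior=np.array([.05,0,.3,0,.4,0,.4,.3]); w=.003
X=np.linalg.lstsq(np.r_[J,w*np.eye(8)],np.r_[b,w*prior],rcond=None)[0]
def fk(q): return fr(q)[4],cols(q)@X
def ik(q0,p,Rm,lock=.02):
    def f(q):
        A,x=fk(q); return np.r_[(x-p)*10,R.from_matrix(A.T@Rm).as_rotvec()*3,lock*(q-q0)]
    return least_squares(f,np.clip(q0,LO+.02,HI-.02),bounds=(LO+.01,HI-.01))
if __name__=='__main__':
    np.set_printoptions(precision=4,suppress=True); print(X); print((J@X-b).reshape(-1,3)*1000)
E
python3 - <<'E'
from h import *
rep(); o=observe(); np.save('s5.npy',np.r_[o['joints'],o['position'],o['ee_rot']])
E
python3 kin3.py
```

```text
t 6.12 q [ 1.2239 -0.4362 -1.2667  1.7233 -0.4584  1.7018  1.0472] pos [260.3933 212.5527 412.518 ] F [ 0.2465  0.7067 -0.0339] w 92.23167102689979 0.0
tool z [-0.1435  0.042  -0.9888] y [ 0.4884  0.872  -0.0339] x [-0.8607  0.4878  0.1456]
[-0.     -0.0364  0.2721 -0.0166  0.5575 -0.0003  0.4277  0.3704]
[[-0.0013 -0.0013 -0.0013]
 [-0.0027  0.0038  0.0019]
 [-0.0009 -0.0038  0.0006]
 [ 0.0007 -0.0008 -0.0007]
 [ 0.0021  0.0002 -0.0003]]
```

```bash
cat > sim.py <<'E'
from kin3 import *
np.set_printoptions(precision=3,suppress=True)
def jac(q):
    A,p=fk(q); Jm=np.zeros((6,7))
    for i in range(7):
        d=q.copy(); d[i]+=1e-5; B,r=fk(d); Jm[:3,i]=(r-p)/1e-5; Jm[3:,i]=R.from_matrix(B@A.T).as_rotvec()/1e-5
    return Jm
def sim(q,rows,lam=.03,sub=4,T=None):
    q=q.copy(); A,p=fk(q) if T is None else T
    for r in rows:
        r=np.array(r,float); p1=p+r[:3]/1000; A1=R.from_rotvec(r[3:]).as_matrix()@A
        for i in range(sub):
            B,x=fk(q); e=np.r_[p1-x,R.from_matrix(A1@B.T).as_rotvec()]
            J=jac(q); dq=J.T@np.linalg.solve(J@J.T+lam**2*np.eye(6),e); q=np.clip(q+dq,LO,HI)
        p,A=p1,A1
    return q
if __name__=='__main__':
    for lam in(.01,.05,.1):
        print(lam,sim(Q[0],[[20,35,6,0,0,-.013]]*19,lam))
    # grasp candidates
    foot=np.array([.575,.393]);u=np.array([-.962,.272])
    g=np.r_[foot+.065*u,.024]
    for a in(40,50,60):
        a=np.radians(a); z=np.r_[-u*np.sin(a),-np.cos(a)]; y=np.r_[-u[1],u[0],0]
        for fl in(1,-1):
            Rm=np.c_[np.cross(fl*y,z),fl*y,z]
            for off in(0,.1):
              best=None
              for s in range(30):
                rng=np.random.default_rng(s); r=ik(rng.uniform(LO,HI),g+z*(.019-off),Rm,0)
                A,p=fk(r.x); e=np.linalg.norm(p-g-z*(.019-off))*1000; 
                m=np.min(np.minimum(r.x-LO,HI-r.x))
                if r.cost<1e-8 and(best is None or m>best[0]): best=(m,r.x)
              print(np.degrees(a),fl,off,best)
E
python3 sim.py
```

```text
0.01 [ 0.136  0.272 -0.45   1.555  0.119  1.342 -1.881]
0.05 [ 0.136  0.272 -0.45   1.555  0.119  1.342 -1.881]
0.1 [ 0.136  0.272 -0.451  1.555  0.119  1.342 -1.881]
40.0 1 0 (np.float64(0.5687580659826219), array([-0.67 ,  0.845, -0.633,  1.933,  1.476,  1.145,  2.171]))
40.0 1 0.1 (np.float64(0.5002840351721303), array([-0.793,  0.684, -0.61 ,  1.95 ,  1.273,  1.16 ,  2.24 ]))
40.0 -1 0 (np.float64(0.6318408183490338), array([-0.729,  0.817, -0.542,  1.938,  1.445,  1.079, -0.969]))
40.0 -1 0.1 (np.float64(0.6174641116287753), array([-0.825,  0.671, -0.561,  1.953,  1.255,  1.13 , -0.895]))
50.0 1 0 (np.float64(0.6099849209328361), array([-0.75 ,  0.917, -0.623,  1.96 ,  1.588,  1.328,  2.01 ]))
50.0 1 0.1 (np.float64(0.586587841498563), array([-0.89 ,  0.783, -0.621,  1.983,  1.397,  1.349,  2.033]))
50.0 -1 0 (np.float64(0.6105316044440745), array([-0.744,  0.92 , -0.633,  1.959,  1.591,  1.336, -1.13 ]))
50.0 -1 0.1 (np.float64(0.5847321379726198), array([-0.912,  0.773, -0.588,  1.985,  1.387,  1.326, -1.106]))
59.99999999999999 1 0 (np.float64(0.5942552450294545), array([-0.943,  0.955, -0.429,  1.976,  1.605,  1.377,  1.864]))
59.99999999999999 1 0.1 (np.float64(0.5701834019094254), array([-1.082,  0.862, -0.462,  1.998,  1.428,  1.43 ,  1.875]))
59.99999999999999 -1 0 (np.float64(0.5840273682071617), array([-1.058,  0.924, -0.267,  1.986,  1.556,  1.252, -1.292]))
59.99999999999999 -1 0.1 (np.float64(0.5697627804823742), array([-1.104,  0.854, -0.431,  2.   ,  1.418,  1.407, -1.266]))
```

```bash
cat > plan.py <<'E'
from sim import *
foot=np.array([.575,.393]);u=np.array([-.962,.272])
def rows_to(T0,T1,dp=.035,dr=.11):
    A0,p0=T0;A1,p1=T1; rv=R.from_matrix(A1@A0.T).as_rotvec()
    n=int(np.ceil(max(np.linalg.norm(p1-p0)/dp,np.linalg.norm(rv)/dr,1)))
    return [np.r_[(p1-p0)*1000/n,rv/n]]*n
def run(q,T0,Ts,verbose=False):
    marg=9;vm=0;n=0
    A,p=T0
    for T1 in Ts:
        for r in rows_to((A,p),T1):
            q1=sim(q,[r],sub=2,T=(A,p)); vm=max(vm,np.max(np.abs(q1-q)*12/np.array([2.22,2.22,3.01,3.01,3.14,3.14,3.14]))); q=q1; n+=1
            p=p+r[:3]/1000; A=R.from_rotvec(r[3:]).as_matrix()@A
            marg=min(marg,np.min(np.minimum(q-LO,HI-q)[1:])) if n>14 else marg
        A,p=T1
    B,x=fk(q); err=np.linalg.norm(x-p)+np.linalg.norm(R.from_matrix(A@B.T).as_rotvec())
    return q,err,marg,vm,n
def gpose(a,fl,off,s=.07,zg=.024):
    g=np.r_[foot+s*u,zg]; z=np.r_[-u*np.sin(a),-np.cos(a)]; y=fl*np.r_[-u[1],u[0],0]
    return np.c_[np.cross(y,z),y,z],g+z*(.019-off)
def up(T,th):  # upright the jar: +90 about perp, then yaw th
    return R.from_euler('z',th).as_matrix()@R.from_rotvec(np.pi/2*np.array([u[1],-u[0],0])).as_matrix()@T[0]
def vert(yaw): return R.from_euler('z',yaw).as_matrix()@np.diag([1,-1,-1.])
E
cat > search.py <<'E'
from plan import *
import sys
from multiprocessing import Pool
o=np.load('s5.npy'); q0=o[:7]; T0=fk(q0)
a=np.radians(60)
def tryit(seed):
    g=np.random.default_rng(seed); fl=g.choice([1,-1])
    az=g.uniform(-1.6,0.3); r=g.uniform(.45,.8); yaw=np.arctan2(T0[0][1,0],T0[0][0,0])
    ya=yaw+g.uniform(-2,2)
    W=(vert(ya),np.array([r*np.cos(az),r*np.sin(az),g.uniform(.3,.5)]))
    pre=gpose(a,fl,.12)
    ts=[W]
    if g.random()<.5:
        az=g.uniform(-.5,1); r=g.uniform(.45,.7); ts.append((vert(ya+g.uniform(-2,2)),np.array([r*np.cos(az),r*np.sin(az),g.uniform(.2,.5)])))
    res=run(q0,T0,ts+[(pre[0],pre[1]+[0,0,.1]),pre])
    return res[1],res[2],res[3],res[4],seed,fl,ts,res[0]
if __name__=='__main__':
    with Pool() as p: L=p.map(tryit,range(240))
    L=[l for l in L if l[0]<.02]; print(len(L))
    for l in sorted(L,key=lambda l:-l[1]+.005*l[3])[:6]: print(np.round(l[:6],3),[(np.round(t[1],3),np.round(np.arctan2(t[0][1,0],t[0][0,0]),2)) for t in l[6]],l[7])
E
nproc; time timeout 570 python3 search.py
```

```text
4
139
[ 0.     0.385  0.926 64.    17.    -1.   ] [(array([ 0.176, -0.621,  0.343]), np.float64(2.1)), (array([0.597, 0.085, 0.205]), np.float64(3.04))] [-1.102  0.851 -0.494  1.995  1.392  1.464 -1.266]
[ 0.     0.198  1.097 49.    20.    -1.   ] [(array([ 0.369, -0.326,  0.382]), np.float64(2.72)), (array([ 0.654, -0.24 ,  0.335]), np.float64(-2.79))] [-0.942  0.934 -0.736  1.982  1.472  1.655 -1.275]
[ 0.     0.269  1.213 66.     3.    -1.   ] [(array([ 0.298, -0.667,  0.319]), np.float64(2.95)), (array([0.478, 0.106, 0.234]), np.float64(-2.39))] [-1.044  0.876 -0.58   1.99   1.419  1.528 -1.271]
[  0.      0.248   0.531  63.    146.     -1.   ] [(array([ 0.382, -0.461,  0.481]), np.float64(1.98)), (array([ 0.597, -0.205,  0.222]), np.float64(0.32))] [-0.946  0.931 -0.731  1.982  1.47   1.65  -1.275]
[  0.      0.216   1.07   58.    151.     -1.   ] [(array([ 0.425, -0.554,  0.394]), np.float64(-2.9)), (array([ 0.597, -0.318,  0.342]), np.float64(3.12))] [-0.918  0.951 -0.775  1.98   1.486  1.688 -1.275]
[ 0.     0.096  1.047 34.    41.    -1.   ] [(array([ 0.489, -0.069,  0.47 ]), np.float64(-2.35)), (array([0.579, 0.159, 0.387]), np.float64(-2.99))] [-1.009  0.893 -0.632  1.987  1.436  1.569 -1.273]
real	0m52.509s
user	3m13.294s
sys	0m0.374s
```

```bash
cat > search2.py <<'E'
from plan import *
a=np.radians(60)
q0=np.array([-1.04,.88,-.58,1.99,1.42,1.53,-1.271]) 
pre=gpose(a,-1,.12); q0=ik(q0,pre[1],pre[0]).x; G=gpose(a,-1,0)
gap=np.array([.675,.144,.021+.07+.004])
for th in(-.5,-.2,0,.3,.6,1,1.5,2):
  U=up(G,th); z=U[:,2]; tcp=gap+z*.019+(.0)*z
  Lf=(G[0],G[1]+[0,0,.2]); T1=(U,np.array([.52,.33,.26])); T2=(U,tcp+[0,0,.12]); T3=(U,tcp)
  for nm,Ts in(('via',[G,Lf,T1,T2,T3]),('dir',[G,Lf,T2,T3])):
    r=run(q0,pre,Ts); print(th,nm,np.round(r[1:],3),r[0],'z',z,'y',U[:,1])
E
python3 search2.py
```

```text
-0.5 via [ 0.     0.296  0.445 36.   ] [ 0.289  1.042 -0.848  1.178  0.245  1.401  0.392] z [-0.357  0.35  -0.866] y [ 0.7    0.714 -0.   ]
-0.5 dir [ 0.     0.41   0.573 29.   ] [ 0.281  1.034 -0.823  1.179  0.225  1.396  0.405] z [-0.357  0.35  -0.866] y [ 0.7    0.714 -0.   ]
-0.2 via [ 0.     0.244  0.46  36.   ] [ 0.202  1.086 -0.84   1.056  0.319  1.577  0.619] z [-0.444  0.229 -0.866] y [ 0.458  0.889 -0.   ]
-0.2 dir [ 0.     0.25   0.606 29.   ] [ 0.191  1.075 -0.805  1.058  0.292  1.57   0.636] z [-0.444  0.229 -0.866] y [ 0.458  0.889 -0.   ]
0 via [ 0.     0.146  0.518 36.   ] [ 0.145  1.107 -0.834  0.992  0.377  1.673  0.775] z [-0.481  0.136 -0.866] y [ 0.272  0.962 -0.   ]
0 dir [ 0.     0.154  0.657 29.   ] [ 0.133  1.096 -0.793  0.994  0.346  1.664  0.793] z [-0.481  0.136 -0.866] y [ 0.272  0.962 -0.   ]
0.3 via [ 0.     0.04   0.599 36.   ] [ 0.066  1.126 -0.824  0.934  0.475  1.777  1.014] z [-0.499 -0.012 -0.866] y [-0.024  0.999 -0.   ]
0.3 dir [ 0.     0.051  0.732 29.   ] [ 0.052  1.113 -0.774  0.936  0.438  1.765  1.034] z [-0.499 -0.012 -0.866] y [-0.024  0.
[... 415 characters left out ...]
749 -0.   ]
1 dir [ 0.     0.029  0.793 31.   ] [-0.079  1.08  -0.746  1.005  0.679  1.796  1.574] z [-0.374 -0.331 -0.866] y [-0.663  0.749 -0.   ]
1.5 via [ 0.     0.028  0.682 41.   ] [-0.092  1.025 -0.811  1.193  0.887  1.705  1.879] z [-0.17  -0.47  -0.866] y [-0.94   0.339 -0.   ]
1.5 dir [ 0.     0.167  0.786 33.   ] [-0.119  1.002 -0.74   1.196  0.84   1.672  1.903] z [-0.17  -0.47  -0.866] y [-0.94   0.339 -0.   ]
2 via [ 0.     0.165  0.644 44.   ] [-0.089  0.924 -0.809  1.439  1.036  1.508  2.17 ] z [ 0.076 -0.494 -0.866] y [-0.988 -0.153 -0.   ]
2 dir [ 0.     0.39   0.736 36.   ] [-0.124  0.897 -0.734  1.442  0.989  1.465  2.193] z [ 0.076 -0.494 -0.866] y [-0.988 -0.153 -0.   ]
```

```bash
cat > emit.py <<'E'
from plan import *
VM=np.array([2.22,2.22,3.01,3.01,3.14,3.14,3.14])
def emit(q,T0,segs):
    """segs: list of (T1,dp,dr). prints rounded rows; returns q"""
    A,p=T0
    for T1,dp,dr in segs:
        rr=rows_to((A,p),T1,dp,dr); r=np.r_[np.round(rr[0][:3],1),np.round(rr[0][3:],4)]; v=0
        mg=9
        for _ in rr:
            q1=sim(q,[r],sub=3,T=(A,p)); v=max(v,np.max(np.abs(q1-q)*12/VM)); q=q1
            p=p+r[:3]/1000; A=R.from_rotvec(r[3:]).as_matrix()@A; mg=min(mg,np.min(np.minimum(q-LO,HI-q)))
        B,x=fk(q); print(len(rr),'x',r.tolist(),'v%.2f m%.2f e%.1fmm'%(v,mg,1000*np.linalg.norm(x-p)),'-> tcp',p*1000,'q',q)
    return q,(A,p)
E
python3 - <<'E'
from emit import *
from h import observe
o=observe(); q=o['joints']; T0=(R.from_rotvec(o['ee_rot']).as_matrix(),o['position'])
W1=(vert(2.1),np.array([.176,-.621,.343]));W2=(vert(3.04),np.array([.597,.085,.23]))
pre=gpose(np.radians(60),-1,.12,s=.075); 
emit(q,T0,[(W1,.035,.08),(W2,.032,.08),((pre[0],pre[1]+[0,0,.1]),.03,.08)])
for a in [(.3,-.5),(.45,-.4)]:
  W1=(vert(2.1),np.array([*a,.343])); print(); emit(q,T0,[(W1,.035,.08),(W2,.032,.08),((pre[0],pre[1]+[0,0,.1]),.03,.08)])
E
```

```text
25 x [-3.4, -33.3, -2.8, -0.0032, -0.0052, -0.0211] v0.31 m0.02 e0.0mm -> tcp [ 175.393 -619.947  342.518] q [ 1.411  0.428 -0.312  1.313  0.13   1.419  1.635]
26 x [16.2, 27.1, -4.3, 0.0, 0.0, 0.0362] v0.33 m0.49 e0.0mm -> tcp [596.593  84.653 230.718] q [ 0.293  0.512 -0.783  1.578  0.379  1.209  0.909]
14 x [-12.7, 25.2, -4.0, -0.014, -0.0735, -0.0113] v0.80 m0.48 e0.0mm -> tcp [418.793 437.453 174.718] q [-1.059  0.683 -0.567  1.972  1.307  1.518 -1.089]

21 x [1.9, -33.9, -3.3, -0.0038, -0.0062, -0.0251] v0.27 m0.02 e0.0mm -> tcp [ 300.293 -499.347  343.218] q [ 1.399  0.371 -0.66   1.452  0.228  1.395  1.263]
21 x [14.1, 27.8, -5.4, 0.0, 0.0, 0.0447] v0.35 m0.32 e0.0mm -> tcp [596.393  84.453 229.818] q [ 0.382  0.566 -0.945  1.573  0.477  1.249  0.825]
14 x [-12.7, 25.2, -4.0, -0.0141, -0.0735, -0.0112] v0.76 m0.32 e0.0mm -> tcp [418.593 437.253 173.818] q [-0.999  0.711 -0.658  1.967  1.334  1.577 -1.101]

19 x [10.0, -32.2, -3.7, -0.0042, -0.0068, -0.0278] v0.50 m0.00 e0.0mm -> tcp [ 450.393 -399.247  342.218] q [ 1.269  0.506 -1.013  1.389  0.426  1.476  0.803]
17 x [8.6, 28.5, -6.6, 0.0, -0.0, 0.0553] v0.34 m0.10 e0.0mm -> tcp [596.593  85.253 230.018] q [ 0.473  0.659 -1.155  1.564  0.616  1.327  0.711]
14 x [-12.7, 25.1, -4.0, -0.014, -0.0735, -0.0112] v0.74 m0.11 e0.0mm -> tcp [418.793 436.653 174.018] q [-0.927  0.749 -0.768  1.963  1.368  1.652 -1.111]
```

```bash
python3 - <<'E'
from emit import *
from h import observe
o=observe(); q=o['joints']; T0=(R.from_rotvec(o['ee_rot']).as_matrix(),o['position'])
W2=(vert(3.04),np.array([.58,.085,.23]))
pre=gpose(np.radians(60),-1,.12,s=.075); 
for a in [(.2,-.6)]:
  W0=(vert(2.4),np.array([.40,-.0,.38])); W1=(vert(2.1),np.array([*a,.343])); print(); emit(q,T0,[(W0,.035,.08),(W1,.036,.08),(W2,.036,.08),((pre[0],pre[1]+[0,0,.1]),.03,.07)])
E
```

```text
8 x [17.5, -26.6, -4.1, -0.0073, -0.0173, -0.0285] v0.44 m0.00 e101.8mm -> tcp [400.393  -0.247 379.718] q [ 1.675 -0.177 -1.27   1.752 -0.18   1.397  1.024]
18 x [-11.1, -33.3, -2.0, -0.0, -0.0, -0.0167] v0.82 m0.00 e0.0mm -> tcp [ 200.593 -599.647  343.718] q [ 1.658  0.5   -0.811  1.315  0.357  1.474  1.404]
22 x [17.2, 31.1, -5.2, 0.0, -0.0, 0.0427] v0.48 m0.15 e0.0mm -> tcp [578.993  84.553 229.318] q [ 0.451  0.585 -1.062  1.611  0.531  1.264  0.762]
16 x [-10.0, 22.0, -3.4, -0.0123, -0.0644, -0.0098] v0.64 m0.21 e0.0mm -> tcp [418.993 436.553 174.918] q [-0.959  0.729 -0.718  1.966  1.352  1.617 -1.106]
```

Call:
step_arm --pt "2 -34 -3 -0.004 -0.006 -0.025" --pt "2 -34 -3 -0.004 -0.006 -0.025" --pt "2 -34 -3 -0.004 -0.006 -0.025" --pt "2 -34 -3 -0.004 -0.006 -0.025" --pt "2 -34 -3 -0.004 -0.006 -0.025" --pt "2 -34 -3 -0.004 -0.006 -0.025" --pt "2 -34 -3 -0.004 -0.006 -0.025" --pt "2 -34 -3 -0.004 -0.006 -0.025" --pt "2 -34 -3 -0.004 -0.006 -0.025" --pt "2 -34 -3 -0.004 -0.006 -0.025" --pt "2 -34 -3 -0.004 -0.006 -0.025" --pt "2 -34 -3 -0.004 -0.006 -0.025" --pt "2 -34 -3 -0.004 -0.006 -0.025" --pt "2 -34 -3 -0.004 -0.006 -0.025" --pt "2 -34 -3 -0.004 -0.006 -0.025" --pt "2 -34 -3 -0.004 -0.006 -0.025" --pt "2 -34 -3 -0.004 -0.006 -0.025" --pt "2 -34 -3 -0.004 -0.006 -0.025" --pt "2 -34 -3 -0.004 -0.006 -0.025" --pt "2 -34 -3 -0.004 -0.006 -0.025"

```text
clock: 7.78
position: [0.2993, -0.4692, 0.3508]
ee_rot: [-1.537, -2.728, 0.006]
force: [0.7, 0.0, 0.5]
width: 0.997
gripper_force: 0.0
```

Call:
step_arm --pt "14 28 -5 0 0 0.045" --pt "14 28 -5 0 0 0.045" --pt "14 28 -5 0 0 0.045" --pt "14 28 -5 0 0 0.045" --pt "14 28 -5 0 0 0.045" --pt "14 28 -5 0 0 0.045" --pt "14 28 -5 0 0 0.045" --pt "14 28 -5 0 0 0.045" --pt "14 28 -5 0 0 0.045" --pt "14 28 -5 0 0 0.045" --pt "14 28 -5 0 0 0.045" --pt "14 28 -5 0 0 0.045" --pt "14 28 -5 0 0 0.045" --pt "14 28 -5 0 0 0.045" --pt "14 28 -5 0 0 0.045" --pt "14 28 -5 0 0 0.045" --pt "14 28 -5 0 0 0.045" --pt "14 28 -5 0 0 0.045" --pt "14 28 -5 0 0 0.045" --pt "10 16 -5 0 0 0.02"

```text
clock: 9.45
position: [0.577, 0.0842, 0.2509]
ee_rot: [-0.226, -3.126, 0.01]
force: [-0.8, -0.1, 0.3]
width: 1.003
gripper_force: 0.0
```

```bash
python3 - <<'E'
from emit import *
from h import observe
o=observe(); q=o['joints']; T0=(R.from_rotvec(o['ee_rot']).as_matrix(),o['position']); print(o['clock'],q,T0[1])
pre=gpose(np.radians(60),-1,.12,s=.075); 
emit(q,T0,[((pre[0],pre[1]+[0,0,.1]),.03,.06)])
E
```

```text
9.45 [ 0.406  0.53  -0.976  1.581  0.453  1.284  0.786] [0.577 0.084 0.251]
18 x [-8.8, 19.6, -4.2, -0.0119, -0.0574, -0.0064] v0.58 m0.29 e0.0mm -> tcp [418.569 436.968 175.334] q [-0.981  0.717 -0.685  1.966  1.341  1.595 -1.101]
```

Call:
step_arm --pt "-8.8 19.6 -4.2 -0.0119 -0.0574 -0.0064" --pt "-8.8 19.6 -4.2 -0.0119 -0.0574 -0.0064" --pt "-8.8 19.6 -4.2 -0.0119 -0.0574 -0.0064" --pt "-8.8 19.6 -4.2 -0.0119 -0.0574 -0.0064" --pt "-8.8 19.6 -4.2 -0.0119 -0.0574 -0.0064" --pt "-8.8 19.6 -4.2 -0.0119 -0.0574 -0.0064" --pt "-8.8 19.6 -4.2 -0.0119 -0.0574 -0.0064" --pt "-8.8 19.6 -4.2 -0.0119 -0.0574 -0.0064" --pt "-8.8 19.6 -4.2 -0.0119 -0.0574 -0.0064" --pt "-8.8 19.6 -4.2 -0.0119 -0.0574 -0.0064" --pt "-8.8 19.6 -4.2 -0.0119 -0.0574 -0.0064" --pt "-8.8 19.6 -4.2 -0.0119 -0.0574 -0.0064" --pt "-8.8 19.6 -4.2 -0.0119 -0.0574 -0.0064" --pt "-8.8 19.6 -4.2 -0.0119 -0.0574 -0.0064" --pt "-8.8 19.6 -4.2 -0.0119 -0.0574 -0.0064" --pt "-8.8 19.6 -4.2 -0.0119 -0.0574 -0.0064" --pt "-8.8 19.6 -4.2 -0.0119 -0.0574 -0.0064" --pt "-8.8 19.6 -4.2 -0.0119 -0.0574 -0.0064" --pt "0 0 0 0 0 0"

```text
clock: 11.03
position: [0.4142, 0.4384, 0.1722]
ee_rot: [0.284, 2.08, -0.166]
force: [-0.5, -0.7, 0.2]
width: 1.0
gripper_force: 0.0
```

```bash
python3 - <<'E'
from h import *
import pickle
o,M=rep()
# jar mask by amber in w1 + top + scene
for n,z in(('w1',.022),('top0',.022)):
    c=pickle.load(open('w1.pkl','rb')) if n=='w1' else cal('top'); im=cv2.imread(f'pics/{n}.png')
    pc=proj(c,[[.528,.406,.022]])[0].astype(int)
    hsv=cv2.cvtColor(im,cv2.COLOR_BGR2HSV); x,y=pc; w=45 if n=='w1' else 30
    roi=hsv[y-w:y+w,max(x-w,0):x+w]; lab=cv2.cvtColor(im,cv2.COLOR_BGR2LAB)[y-w:y+w,max(x-w,0):x+w].astype(int)
    print(n,pc,'center hsv',hsv[y,x],'bg',np.median(roi.reshape(-1,3),0)); 
    m=((roi[...,1]>np.median(roi[...,1])+25)&(abs(roi[...,0].astype(int)-hsv[y,x,0])<6)&(roi[...,2]>70)).astype(np.uint8)
    m|=((roi[...,1]<90)&(roi[...,2]>100)).astype(np.uint8)
    m=cv2.morphologyEx(m,cv2.MORPH_OPEN,np.ones((3,3))); m=cv2.morphologyEx(m,cv2.MORPH_CLOSE,np.ones((5,5)))
    _,l,s,_=cv2.connectedComponentsWithStats(m); k=l[w,min(w,x)]; print('stats',s[k])
    cnt=max(cv2.findContours((l==k).astype(np.uint8),0,1)[0],key=len).reshape(-1,2)+[max(x-w,0),y-w]
    P=onz(c,cnt,z)[:,:2].astype(np.float32)*1000; print('rect',cv2.minAreaRect(P), cv2.boxPoints(cv2.minAreaRect(P)).tolist())
c,im=shot('wrist','w3.png'); cv2.imwrite('pics/w3b.png',cv2.resize(im,(640,480))); 
E
```

```text
t 11.03 q [-0.9863  0.7241 -0.6895  1.9676  1.3403  1.6003 -1.1097] pos [414.2473 438.4369 172.1521] F [-0.5241 -0.6971  0.1774] w 92.02313470064175 0.0
tool z [ 0.8337 -0.2339 -0.5003] y [ 0.2693  0.9631 -0.0014] x [-0.4822  0.1336 -0.8658]
w1 [ 66 162] center hsv [ 12 178 143] bg [ 12. 138. 163.]
stats [  27   17   37   61 1633]
rect ((522.603759765625, 407.219970703125), (50.70682144165039, 116.54348754882812), 70.21996307373047) [[459.19024658203125, 403.08221435546875], [568.8575439453125, 363.6427001953125], [586.0172729492188, 411.35772705078125], [476.3499755859375, 450.7972412109375]]
top0 [152 161] center hsv [ 12 194 151] bg [ 13. 158. 162.]
stats [ 18  13  24  36 500]
rect ((529.5866088867188, 407.58514404296875), (43.937076568603516, 102.61402893066406), 73.0113296508789) [[474.09967041015625, 401.5662841796875], [572.2359008789062, 371.584228515625], [585.0735473632812, 413.60400390625], [486.93731689453125, 443.5860595703125]]
```

View pics/w3b.png

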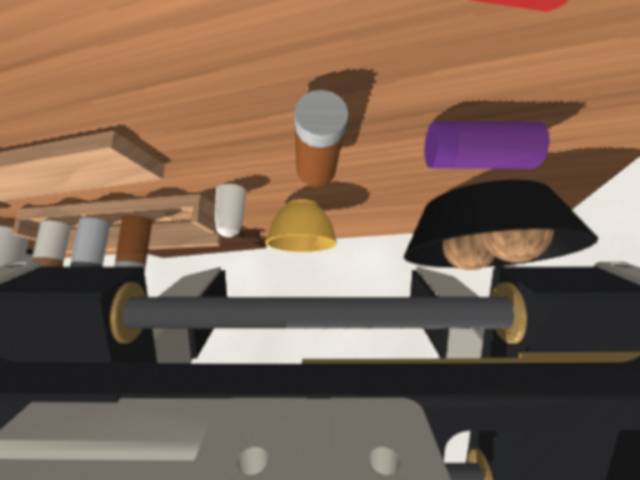

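The wrist camera, upside down, sees the jar straight ahead between the fingers: cap face at (321,117) and foot end around (316,182).

```bash
cat > q.py <<'E'
E
python3 - <<'E'
from h import *
from emit import *
c=cal('wrist'); print('cap',onz(c,[[257,94.5]],.022)*1000,'side mid',onz(c,[[253,143]],.022)*1000)
import plan
plan.u=np.array([-.9585,.285]); plan.foot=np.array([.5765,.393])
o=observe(); T0=(R.from_rotvec(o['ee_rot']).as_matrix(),o['position'])
a=np.radians(60); G=plan.gpose(a,-1,0,s=.075); pre=plan.gpose(a,-1,.11,s=.075)
q,T=emit(o['joints'],T0,[(pre,.03,.06),(G,.022,.06)]); print(G[1])
E
```

```text
cap [[489.009 417.532  22.   ]] side mid [[600.832 381.093  22.   ]]
4 x [3.3, 0.1, -25.9, 0.0006, -0.0004, -0.0037] v0.25 m0.41 e0.0mm -> tcp [428.897 436.759  69.512] q [-1.007  0.904 -0.622  1.971  1.437  1.567 -1.27 ]
6 x [15.2, -4.5, -9.2, 0.0, -0.0, 0.0] v0.11 m0.45 e0.0mm -> tcp [520.097 409.759  14.312] q [-0.889  0.986 -0.534  1.959  1.613  1.469 -1.269]
[0.52  0.41  0.014]
```

Call:
step_arm --pt "3.3 0 -26 0 0 -0.004" --pt "3.3 0 -26 0 0 -0.004" --pt "3.3 0 -26 0 0 -0.004" --pt "3.3 0 -26 0 0 -0.004" --pt "15.2 -4.5 -9.2 0 0 0" --pt "15.2 -4.5 -9.2 0 0 0" --pt "15.2 -4.5 -9.2 0 0 0" --pt "15.2 -4.5 -9.2 0 0 0" --pt "15.2 -4.5 -9.2 0 0 0" --pt "15.2 -4.5 -9 0 0 0" --pt "0 0 0 0 0 0" --pt "0 0 0 0 0 0"

```text
clock: 12.08
position: [0.5236, 0.4047, 0.0173]
ee_rot: [0.308, 2.076, -0.182]
force: [-0.2, -0.0, -0.0]
width: 1.0
gripper_force: 0.0
```

Call:
step_arm --pt "0 0 0 0 0 0" --pt "0 0 0 0 0 0" --pt "0 0 0 0 0 0" --pt "0 0 0 0 0 0" --pt "0 0 0 0 0 0" --pt "0 0 0 0 0 0" --pt "0 0 0 0 0 0" --pt "0 0 0 0 0 0" --pt "0 0 0 0 0 0" --pt "0 0 0 0 0 0" --gripper 0.3 --force 25

```text
clock: 12.92
position: [0.5222, 0.4074, 0.0179]
ee_rot: [0.302, 2.076, -0.18]
force: [-0.6, 1.0, 0.3]
width: 0.474
gripper_force: 24.9
```

```bash
python3 - <<'E'
from h import *
rep()
E
```

```text
t 12.92 q [-0.8841  0.9799 -0.5345  1.9598  1.61    1.4701 -1.2604] pos [522.1506 407.355   17.8696] F [-0.6365  1.0207  0.3241] w 43.60700674975503 24.865407273173332
tool z [ 0.8297 -0.2507 -0.4988] y [ 0.287   0.9579 -0.0041] x [-0.4788  0.1398 -0.8667]
```

```bash
python3 - <<'E'
from h import *
from emit import *
import plan,pickle
cw=pickle.load(open('w1.pkl','rb')); print('disc w1',onz(cw,[[212.2,78.8]],.0205)*1000,'top',onz(cal('top'),[[244.6,115.2]],.0205)*1000)
plan.u=np.array([-.958,.287])
o=observe(); T0=(R.from_rotvec(o['ee_rot']).as_matrix(),o['position'])
rel=np.array([.577,.393,.022])-T0[1]; disc=np.array([.675,.1445,.021])
L=(T0[0],T0[1]+[-.02,-.03,.2])
for th in(1.6,1.9,2.1):
    U=plan.up(T0,th); D=U@T0[0].T; tcp=disc-D@rel
    print('th',th,'z',U[:,2],'y',U[:,1],'x',U[:,0],tcp*1000); emit(o['joints'],T0,[(L,.034,.1),((U,tcp+[-.02,0,.13]),.03,.085),((U,tcp+[0,0,.01]),.02,.1)])
E
```

```text
disc w1 [[674.08  144.494  20.5  ]] top [[675.656 145.788  20.5  ]]
th 1.6 z [-0.127 -0.482 -0.867] y [-0.967  0.255 -0.   ] x [-0.221 -0.838  0.499] [675.854 140.001  77.662]
6 x [-3.3, -5.0, 33.3, 0.0, 0.0, 0.0] v0.35 m0.52 e0.0mm -> tcp [502.351 377.355 217.67 ] q [-0.807  0.6   -0.65   2.012  1.404  1.476 -0.965]
25 x [6.1, -9.5, -0.4, -0.0334, 0.0599, 0.0492] v0.61 m0.18 e0.0mm -> tcp [654.851 139.855 207.67 ] q [-0.106  0.865 -0.827  1.173  0.831  1.819  2.009]
7 x [3.0, 0.0, -17.1, -0.0001, 0.0001, 0.0001] v0.11 m0.20 e0.0mm -> tcp [675.851 139.855  87.97 ] q [-0.111  0.998 -0.79   1.213  0.895  1.683  1.95 ]
th 1.9 z [ 0.021 -0.498 -0.867] y [-0.999 -0.042 -0.   ] x [ 0.037 -0.866  0.499] [677.145 140.454  77.662]
6 x [-3.3, -5.0, 33.3, 0.0, 0.0, 0.0] v0.35 m0.52 e0.0mm -> tcp [502.351 377.355 217.67 ] q [-0.807  0.6   -0.65   2.012  1.404  1.476 -0.965]
27 x [5.7, -8.8, -0.4, -0.0404, 0.0521, 0.0536] v0.59 m0.31 e0.0mm -> tcp [656.251 139.755 206.87 ] q [-0.098  0.796 -0.834  1.324  0.903  1.691  2.207]
7 x [3.0, 0.1, -17.0, 0.0001, 0.0001, -0.0001] v0.11 m0.33 e0.0mm -> tcp [677.251 140.455  87.87 ] q [-0.111  0.934 -0.788  1.365  0.98   1.56   2.124]
th 2.1 z [ 0.12  -0.484 -0.867] y [-0.971 -0.24  -0.   ] x [ 0.208 -0.841  0.499] [677.906 140.961  77.662]
6 x [-3.3, -5.0, 33.3, 0.0, 0.0, 0.0] v0.35 m0.52 e0.0mm -> tcp [502.351 377.355 217.67 ] q [-0.807  0.6   -0.65   2.012  1.404  1.476 -0.965]
29 x [5.4, -8.2, -0.3, -0.0434, 0.0458, 0.0547] v0.56 m0.40 e0.0mm -> tcp [658.951 139.555 208.97 ] q [-0.084  0.745 -0.838  1.418  0.943  1.595  2.342]
7 x [2.7, 0.2, -17.3, 0.0, 0.0, 0.0002] v0.12 m0.41 e0.0mm -> tcp [677.851 140.955  87.87 ] q [-0.105  0.887 -0.785  1.47   1.035  1.464  2.236]
```

Call:
step_arm --pt "-3.3 -5 33.3 0 0 0" --pt "-3.3 -5 33.3 0 0 0" --pt "-3.3 -5 33.3 0 0 0" --pt "-3.3 -5 33.3 0 0 0" --pt "-3.3 -5 33.3 0 0 0" --pt "-3.3 -5 33.3 0 0 0" --pt "5.7 -8.8 -0.4 -0.0404 0.0521 0.0536" --pt "5.7 -8.8 -0.4 -0.0404 0.0521 0.0536" --pt "5.7 -8.8 -0.4 -0.0404 0.0521 0.0536" --pt "5.7 -8.8 -0.4 -0.0404 0.0521 0.0536" --pt "5.7 -8.8 -0.4 -0.0404 0.0521 0.0536" --pt "5.7 -8.8 -0.4 -0.0404 0.0521 0.0536" --pt "5.7 -8.8 -0.4 -0.0404 0.0521 0.0536" --pt "5.7 -8.8 -0.4 -0.0404 0.0521 0.0536" --pt "5.7 -8.8 -0.4 -0.0404 0.0521 0.0536" --pt "5.7 -8.8 -0.4 -0.0404 0.0521 0.0536" --pt "5.7 -8.8 -0.4 -0.0404 0.0521 0.0536" --pt "5.7 -8.8 -0.4 -0.0404 0.0521 0.0536" --pt "5.7 -8.8 -0.4 -0.0404 0.0521 0.0536"

```text
clock: 14.5
position: [0.5763, 0.2616, 0.2122]
ee_rot: [-0.913, 2.546, -0.429]
force: [0.2, 0.7, -2.3]
width: 0.475
gripper_force: 24.9
```

Call:
step_arm --pt "5.7 -8.8 -0.4 -0.0404 0.0521 0.0536" --pt "5.7 -8.8 -0.4 -0.0404 0.0521 0.0536" --pt "5.7 -8.8 -0.4 -0.0404 0.0521 0.0536" --pt "5.7 -8.8 -0.4 -0.0404 0.0521 0.0536" --pt "5.7 -8.8 -0.4 -0.0404 0.0521 0.0536" --pt "5.7 -8.8 -0.4 -0.0404 0.0521 0.0536" --pt "5.7 -8.8 -0.4 -0.0404 0.0521 0.0536" --pt "5.7 -8.8 -0.4 -0.0404 0.0521 0.0536" --pt "5.7 -8.8 -0.4 -0.0404 0.0521 0.0536" --pt "5.7 -8.8 -0.4 -0.0404 0.0521 0.0536" --pt "5.7 -8.8 -0.4 -0.0404 0.0521 0.0536" --pt "5.7 -8.8 -0.4 -0.0404 0.0521 0.0536" --pt "5.7 -8.8 -0.4 -0.0404 0.0521 0.0536" --pt "5.7 -8.8 -0.4 -0.0404 0.0521 0.0536" --pt "0 0 0 0 0 0" --pt "0 0 0 0 0 0"

```text
clock: 15.83
position: [0.656, 0.1397, 0.2055]
ee_rot: [1.971, -1.892, 0.527]
force: [-1.0, -0.4, -1.6]
width: 0.477
gripper_force: 24.9
```

```bash
python3 - <<'E'
from h import *
import pickle
rep(); c,im=shot('scene','s1.png'); cv2.imwrite('pics/s1c.png',cv2.resize(im[140:290,130:390],None,fx=3,fy=3,interpolation=cv2.INTER_CUBIC)); pickle.dump(c,open('s1.pkl','wb'))
E
```

```text
t 15.83 q [-0.0979  0.7964 -0.8333  1.3253  0.9019  1.6891  2.2045] pos [656.0148 139.7113 205.5405] F [-1.0346 -0.356  -1.5915] w 43.85439829794906 24.85316701233387
tool z [ 0.021  -0.4981 -0.8668] y [-0.9992 -0.0412 -0.0006] x [ 0.0354 -0.8661  0.4986]
```

View pics/s1c.png

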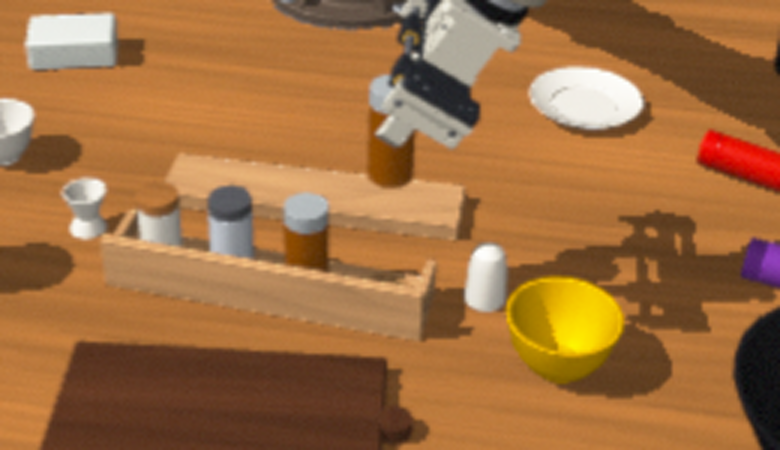

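The scene crop shows the jar hanging upright in the grip, foot at about (389,182) and cap at (385,92), clear of everything.

```bash
python3 - <<'E'
from h import *
import pickle
c=pickle.load(open('s1.pkl','rb')); im=cv2.imread('pics/s1.png')
o,M=rep()
# foot prediction
disc=np.array([.675,.1445,.021]); tcp_pl=np.array([.677145,.140454,.077662]); f=o['position']+(disc-tcp_pl); print('pred foot',f*1000)
t=np.linspace(0,2*np.pi,73)[:-1]; 
for h in(0,.05,.1):
    e=proj(c,np.c_[f[0]+.022*np.cos(t),f[1]+.022*np.sin(t),np.full(72,f[2]+h)]); e=(e-[130,140])*3; print(h,'L',e[e[:,0].argmin()],'R',e[e[:,0].argmax()],'bot',e[e[:,1].argmax()],'top',e[e[:,1].argmin()])
hsv=cv2.cvtColor(im,cv2.COLOR_BGR2HSV); m=((hsv[...,0]<16)&(hsv[...,1]>200)&(hsv[...,2]<130)).astype(np.uint8); m[:166]=0;m[215:]=0;m[:,:248]=0;m[:,272:]=0
_,l,s,_=cv2.connectedComponentsWithStats(m); k=1+s[1:,4].argmax(); ys,xs=np.where(l==k)
for y in range(ys.min(),ys.max()+1,3): r=xs[ys==y]; print((y-140)*3,(r.min()-130)*3,(r.max()+1-130)*3,end=' | ')
print('bot',(ys.max()+1-140)*3)
# back wall line for reference & neighbour jar_b
E
```

```text
t 15.88 q [-0.0979  0.7953 -0.8341  1.3258  0.9017  1.6889  2.2041] pos [655.8022 140.1249 206.1793] F [-0.2404  0.558  -1.4228] w 43.408550212392065 24.85341288149357
tool z [ 0.022  -0.4975 -0.8672] y [-0.9991 -0.0417 -0.0015] x [ 0.0354 -0.8664  0.498 ]
pred foot [653.6572 144.1709 149.5173]
0 L [367.5391 172.5427] R [413.2582 173.9839] bot [391.1342 186.2409] top [389.7013 159.4932]
0.05 L [368.6001 129.3682] R [415.3624 130.8295] bot [392.7561 142.7785] top [391.2445 116.6536]
0.1 L [369.7106  84.1835] R [417.5615  85.6651] bot [394.4531  97.2608] top [392.8569  71.8515]
138 411 414 | 147 390 414 | 156 393 411 | 165 384 408 | 174 390 411 | 183 387 399 | bot 186
```

Call:
step_arm --pt "3 0 -17 0 0 0" --pt "3 0 -17 0 0 0" --pt "3 0 -17 0 0 0" --pt "3 0 -17 0 0 0" --pt "3 0 -17 0 0 0" --pt "3 0 -17 0 0 0" --pt "3.3 0.3 -17 0 0 0" --pt "0 0 0 0 0 0" --pt "0 0 -2 0 0 0" --pt "0 0 -2 0 0 0" --pt "0 0 0 0 0 0"

```text
clock: 16.8
position: [0.6778, 0.1403, 0.0844]
ee_rot: [1.974, -1.891, 0.529]
force: [0.4, 0.0, -2.2]
width: 0.475
gripper_force: 24.9
```

Call:
step_arm --pt "0 0 -1.5 0 0 0" --pt "0 0 -1 0 0 0" --pt "0 0 0 0 0 0"

```text
clock: 17.05
position: [0.6777, 0.1399, 0.0817]
ee_rot: [1.973, -1.891, 0.529]
force: [0.2, -0.3, -2.9]
width: 0.474
gripper_force: 24.9
```

Call:
step_arm --pt "0 0 -1 0 0 0" --pt "0 0 -1 0 0 0" --pt "0 0 0 0 0 0"

```text
clock: 17.3
position: [0.6776, 0.1398, 0.0792]
ee_rot: [1.973, -1.89, 0.529]
force: [-0.9, -0.5, -1.9]
width: 0.476
gripper_force: 24.9
```

Call:
step_arm --pt "0 0 -1 0 0 0" --pt "0 0 0 0 0 0"

```text
clock: 17.47
position: [0.6776, 0.1398, 0.0781]
ee_rot: [1.973, -1.89, 0.528]
force: [0.9, -0.4, -1.7]
width: 0.476
gripper_force: 24.9
```

Call:
step_arm --pt "0 0 -1 0 0 0" --pt "0 0 -1 0 0 0" --pt "0 0 0 0 0 0"

```text
clock: 17.72
position: [0.6775, 0.1398, 0.076]
ee_rot: [1.973, -1.89, 0.528]
force: [0.0, -0.6, -2.3]
width: 0.477
gripper_force: 24.9
```

Call:
step_arm --pt "0 0 -1 0 0 0" --pt "0 0 0 0 0 0"

```text
clock: 17.88
position: [0.6777, 0.1398, 0.0757]
ee_rot: [1.973, -1.89, 0.529]
force: [-1.4, -0.3, 2.3]
width: 0.476
gripper_force: 24.9
```

Call:
step_arm --pt "0 0 0 0 0 0" --pt "0 0 0 0 0 0" --pt "0 0 0 0 0 0" --pt "0 0 0 0 0 0" --pt "0 0 0 0 0 0" --gripper 0.68

```text
clock: 18.3
position: [0.6776, 0.1398, 0.0753]
ee_rot: [1.973, -1.89, 0.529]
force: [0.6, -0.1, -0.1]
width: 0.677
gripper_force: 0.0
```

Call:
step_arm --pt "0 5 9 0 0 0" --pt "0 7 13 0 0 0" --pt "0 10 18 0 0 0" --pt "0 10 18 0 0 0" --pt "0 10 18 0 0 0" --pt "-10 10 25 0 0 0" --pt "-10 0 30 0 0 0" --pt "-10 0 30 0 0 0" --pt "-10 0 30 0 0 0"

```text
clock: 19.05
position: [0.6366, 0.1934, 0.2691]
ee_rot: [1.976, -1.89, 0.528]
force: [0.2, 0.3, -0.7]
width: 0.681
gripper_force: 0.0
```

```bash
python3 - <<'E'
from h import *
import pickle
rep(); c,im=shot('scene','s2.png'); c2,im2=shot('top','t2.png')
a=cv2.resize(im[150:280,150:380],(690,390),interpolation=cv2.INTER_CUBIC)
cv2.imwrite('pics/s2c.png',a)
cv2.imwrite('pics/t2c.png',cv2.resize(im2[85:200,190:390],(800,460),interpolation=cv2.INTER_CUBIC))
E
```

```text
t 19.05 q [-0.1885  0.7606 -0.8463  1.2208  0.8604  1.8115  2.2098] pos [636.6051 193.3705 269.0688] F [ 0.2472  0.2507 -0.6525] w 62.676619742807475 0.0
tool z [ 0.0234 -0.4974 -0.8672] y [-0.999  -0.0447 -0.0013] x [ 0.0381 -0.8663  0.498 ]
```

View pics/s2c.png

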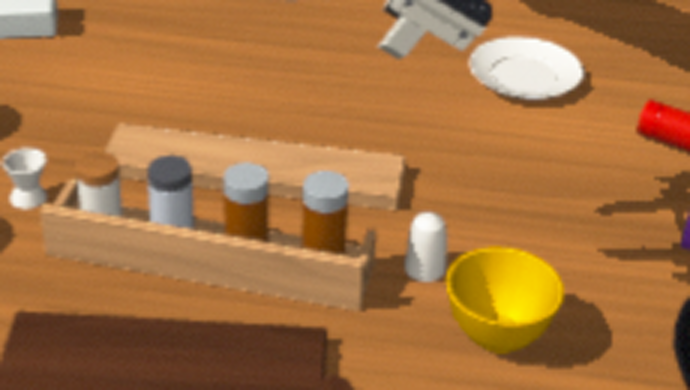

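The scene crop shows the jar standing in the row at (325,210), in line with the others, and nothing else disturbed. Now the board: I'll measure it more finely.

```bash
python3 - <<'E'
from h import *
import pickle
c=pickle.load(open('w1.pkl','rb')); im=cv2.imread('pics/w1.png'); ct=cal('top')
r=lambda a:np.round(a*1000,1)
P=onz(c,[[181.5,94.8],[384.4,116.5]],.044); print('cheek front outer',r(P),np.linalg.norm(P[1]-P[0]))
def boardfit(im,c,cen):
    lab=cv2.cvtColor(im,cv2.COLOR_BGR2HSV).astype(int); u,v=proj(c,[cen])[0].astype(int)
    print('hsv',lab[v,u], 'table', lab[proj(c,[[.60,.0,0]])[0].astype(int)[1],proj(c,[[.60,.0,0]])[0].astype(int)[0]])
    m=((lab[...,1]<np.median(lab[v-5:v+5,u-40:u+40,1])+22)&(lab[...,2]>150)).astype(np.uint8)
    m=cv2.morphologyEx(m,cv2.MORPH_OPEN,np.ones((3,3))); _,l,s,_=cv2.connectedComponentsWithStats(m); k=l[v,u]; print(s[k])
    cnt=max(cv2.findContours((l==k).astype(np.uint8),0,1)[0],key=len).reshape(-1,2)
    W=(onz(c,cnt,.02)[:,:2]*1000).astype(np.float32); print(cv2.minAreaRect(W),np.round(cv2.boxPoints(cv2.minAreaRect(W)),1).tolist())
boardfit(im,c,[.517,.04,.02]); boardfit(cv2.imread('pics/top0.png'),ct,[.52,.04,.02])
print(cv2.cvtColor(im,cv2.COLOR_BGR2HSV)[170,180:320:20].tolist())
E
```

```text
cheek front outer [[ 646.   190.1   44. ]
 [ 620.9 -137.2   44. ]] 0.3282358085747647
hsv [ 14 104 220] table [ 13 139 184]
[ 179  149  187   49 7798]
((517.46728515625, 40.776344299316406), (329.9915771484375, 79.22482299804688), 89.512939453125) [[476.5, -123.9000015258789], [555.7000122070312, -124.5999984741211], [558.5, 205.39999389648438], [479.29998779296875, 206.10000610351562]]
hsv [ 15 113 213] table [ 13 157 187]
[ 221  154  116   30 3000]
((518.6567993164062, 43.29405975341797), (328.37744140625, 76.84102630615234), 89.72492218017578) [[479.3999938964844, -120.69999694824219], [556.2999877929688, -121.0999984741211], [557.9000244140625, 207.3000030517578], [481.0, 207.6999969482422]]
[[14, 107, 193], [13, 105, 211], [13, 106, 214], [14, 106, 198], [13, 105, 207], [14, 106, 212], [14, 105, 209]]
```

View pics/t2c.png

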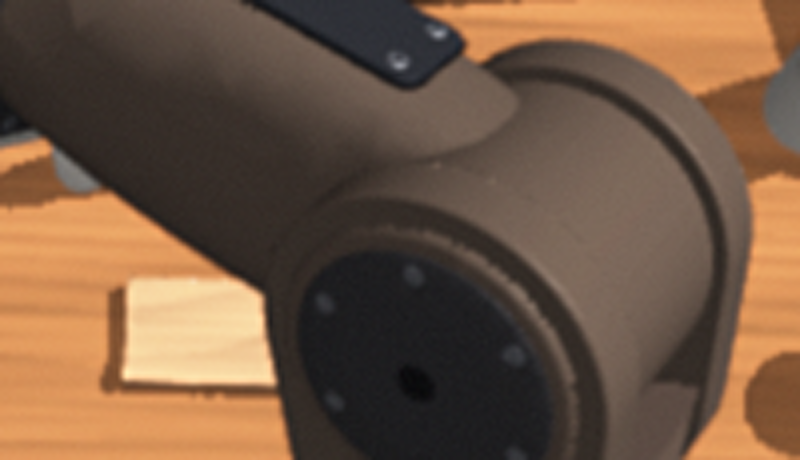

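The last top view is mostly hidden by the arm; only the board's left end shows, at (125–270, 280–385). My picture views are used up, so from here I work from numbers.

```bash
python3 - <<'E'
from h import *
from emit import *
def V(yaw): return vert(yaw)   # tool x at yaw, tool y = x rotated -90
o=observe(); T0=(R.from_rotvec(o['ee_rot']).as_matrix(),o['position']); q=o['joints']
yb=-np.pi/2-.007   # tool x=-Y  -> tool y = -X
A=(V(yb),np.array([.518,.041,.12])); B=(V(yb),np.array([.518,.041,.008]))
C=(V(yb-.07),np.array([.534,.0341,.008])); D=(V(yb-.07),np.array([.53,.0341,.12]))
q,T=emit(q,T0,[((V(yb),np.array([.53,.08,.26])),.03,.07),(A,.03,.07),(B,.02,.07),(C,.005,.01),(D,.03,.07)])
for s in(1,-1):
    print('push',s); yp=-.0765+(0 if s>0 else np.pi*-1)
    ex=np.array([np.cos(.0765),-np.sin(.0765),0]); p0=np.array([.6335,.0265,0])
    b=p0-ex*.165+[0,0,.012]; e=p0-ex*.09+[0,0,.012]
    emit(q,T,[((V(yp),np.array([.45,.04,.15])),.03,.07),((V(yp),b),.03,.07),((V(yp),e),.01,.07)])
E
```

```text
8 x [-13.4, -14.4, -1.7, 0.0646, 0.0022, -0.0062] v0.59 m0.11 e0.0mm -> tcp [529.74   80.011 259.985] q [ 0.554  0.504 -1.161  1.681  0.48   1.28   2.429]
5 x [-2.3, -7.8, -28.0, 0.0, -0.0, 0.0001] v0.21 m0.12 e0.0mm -> tcp [518.24   41.011 119.985] q [ 0.556  0.62  -1.057  1.896  0.64   1.011  2.349]
6 x [-0.0, -0.0, -18.7, 0.0, -0.0, -0.0] v0.13 m0.23 e0.0mm -> tcp [518.24   41.011   7.785] q [ 0.449  0.756 -0.908  1.986  0.829  0.824  2.195]
8 x [2.0, -0.9, 0.0, 0.0, -0.0, -0.0088] v0.02 m0.36 e0.0mm -> tcp [534.24   33.811   7.785] q [ 0.448  0.765 -0.89   1.949  0.813  0.835  2.168]
4 x [-1.1, 0.1, 28.1, 0.0, -0.0, 0.0] v0.20 m0.24 e0.0mm -> tcp [529.84   34.211 120.185] q [ 0.549  0.625 -1.031  1.871  0.632  1.016  2.31 ]
push 1
23 x [-3.5, 0.3, 1.3, 0.0, -0.0, 0.0683] v0.22 m0.00 e186.5mm -> tcp [449.34   41.111 150.085] q [ 0.831  0.749 -1.27   2.11   0.894  1.29   2.74 ]
5 x [3.9, -0.4, -27.6, 0.0, 0.0, 0.0001] v0.33 m0.00 e101.0mm -> tcp [468.84   39.111  12.085] q [ 0.694  1.049 -1.27   2.133  1.21   1.231  2.74 ]
8 x [9.4, -0.7, -0.0, 0.0, 0.0, 0.0] v0.08 m0.00 e111.1mm -> tcp [544.04   33.511  12.085] q [ 0.672  1.127 -1.27   1.97   1.251  1.324  2.74 ]
push -1
23 x [-3.5, 0.3, 1.3, -0.0, -0.0, -0.0683] v0.22 m0.25 e0.0mm -> tcp [449.34   41.111 150.085] q [ 0.381  0.336 -0.727  2.033  0.29   0.874  0.988]
5 x [3.9, -0.4, -27.6, -0.0, -0.0, 0.0002] v0.26 m0.45 e0.0mm -> tcp [468.84   39.111  12.085] q [ 0.226  0.569 -0.56   2.12   0.537  0.593  0.776]
8 x [9.4, -0.7, -0.0, -0.0, -0.0, -0.0] v0.09 m0.47 e0.0mm -> tcp [544.04   33.511  12.085] q [ 0.238  0.651 -0.558  1.94   0.523  0.698  0.855]
```

Call:
step_arm --pt "-13.4 -14.4 -1.7 0.0646 0.0022 -0.0062" --pt "-13.4 -14.4 -1.7 0.0646 0.0022 -0.0062" --pt "-13.4 -14.4 -1.7 0.0646 0.0022 -0.0062" --pt "-13.4 -14.4 -1.7 0.0646 0.0022 -0.0062" --pt "-13.4 -14.4 -1.7 0.0646 0.0022 -0.0062" --pt "-13.4 -14.4 -1.7 0.0646 0.0022 -0.0062" --pt "-13.4 -14.4 -1.7 0.0646 0.0022 -0.0062" --pt "-13.4 -14.4 -1.7 0.0646 0.0022 -0.0062" --pt "-2.3 -7.8 -28 0 0 0" --pt "-2.3 -7.8 -28 0 0 0" --pt "-2.3 -7.8 -28 0 0 0" --pt "-2.3 -7.8 -28 0 0 0" --pt "-2.3 -7.8 -28 0 0 0" --pt "0 0 0 0 0 0" --pt "0 0 0 0 0 0" --gripper 1.0

```text
clock: 20.4
position: [0.5186, 0.0379, 0.1129]
ee_rot: [2.208, -2.22, -0.004]
force: [0.4, 1.4, 1.3]
width: 0.998
gripper_force: 0.0
```

```bash
python3 - <<'E'
from h import *
rep(); c,im=shot('wrist','w4.png'); import pickle; pickle.dump(c,open('w4.pkl','wb'))
ct,it=shot('top','t3.png')
# jar cap check in wrist?  board visible lines in wrist: sample along x at y slices (rows of world), saturation
hsv=cv2.cvtColor(im,cv2.COLOR_BGR2HSV)
for y in(-.03,-.06,-.09,-.12,-.14):
    xs=np.arange(.44,.64,.001); p=proj(c,np.c_[xs,np.full(len(xs),y),np.full(len(xs),.02)]); s=cv2.remap(hsv,p[:,0].astype(np.float32)[None],p[:,1].astype(np.float32)[None],1)[0].astype(int)
    b=(s[:,1]<122)&(s[:,2]>150); print(y,p[0],p[-1],'board x',xs[b].min() if b.any() else None,xs[b].max() if b.any() else None,b.sum())
for x in(.50,.52,.54):
    ys=np.arange(-.17,.0,.001); p=proj(c,np.c_[np.full(len(ys),x),ys,np.full(len(ys),.02)]); s=cv2.remap(hsv,p[:,0].astype(np.float32)[None],p[:,1].astype(np.float32)[None],1)[0].astype(int)
    b=(s[:,1]<122)&(s[:,2]>150); print('x',x,ys[b].min() if b.any() else None,b.sum())
E
```

```text
t 20.4 q [ 0.5492  0.6337 -1.0486  1.8955  0.6512  1.0143  2.3458] pos [518.5534  37.9039 112.8694] F [0.3825 1.3958 1.2748] w 91.81489171112644 0.0
tool z [-0.0089 -0.0057 -0.9999] y [-0.9999  0.0054  0.0089] x [-0.0054 -1.      0.0058]
-0.03 [339.9572 118.6382] [117.6182 119.9848] board x 0.48000000000000004 0.554 75
-0.06 [342.3594  83.1245] [113.2775  84.3442] board x 0.48000000000000004 0.554 75
-0.09 [344.8758  45.4506] [108.7238  46.5296] board x 0.47900000000000004 0.6320000000000001 86
-0.12 [347.5102   5.4646] [103.9497   6.3889] board x 0.47900000000000004 0.5530000000000002 75
-0.14 [349.3333 -22.5541] [100.6414 -21.7406] board x None None 0
x 0.5 -0.12299999999999997 123
x 0.52 -0.12299999999999997 123
x 0.54 -0.12299999999999997 123
```

Call:
step_arm --pt "-0.2 0.5 -17.5 0 0 0" --pt "-0.2 0.5 -17.5 0 0 0" --pt "-0.2 0.5 -17.5 0 0 0" --pt "-0.2 0.5 -17.5 0 0 0" --pt "-0.2 0.5 -17.5 0 0 0" --pt "-0.2 0.5 -16.5 0 0 0" --pt "0 0 0 0 0 0" --pt "0 0 0 0 0 0"

```text
clock: 21.17
position: [0.5187, 0.0417, 0.01]
ee_rot: [2.21, -2.221, -0.001]
force: [0.4, 0.0, 0.2]
width: 1.0
gripper_force: 0.0
```

Call:
step_arm --pt "0 0 0 0 0 0" --pt "0 0 0 0 0 0" --pt "0 0 0 0 0 0" --pt "0 0 0 0 0 0" --pt "0 0 0 0 0 0" --gripper 0.7 --force 15

```text
clock: 21.58
position: [0.5184, 0.0408, 0.0099]
ee_rot: [2.209, -2.222, 0.0]
force: [-1.7, -0.0, 8.7]
width: 0.828
gripper_force: 15.0
```

Call:
step_arm --pt "2.1 -0.9 0 0 0 -0.009" --pt "2.1 -0.9 0 0 0 -0.009" --pt "2.1 -0.9 0 0 0 -0.009" --pt "2.1 -0.9 0 0 0 -0.009" --pt "2.1 -0.9 0 0 0 -0.009" --pt "2.1 -0.9 0 0 0 -0.009" --pt "2.1 -0.9 0 0 0 -0.009" --pt "2.1 -0.9 0 0 0 -0.008" --pt "0 0 0 0 0 0" --pt "0 0 0 0 0 0" --pt "0 0 0 0 0 0"

```text
clock: 22.5
position: [0.5342, 0.0349, 0.0099]
ee_rot: [2.13, -2.298, -0.003]
force: [-3.8, 3.6, 8.6]
width: 0.825
gripper_force: 15.0
```

Call:
step_arm --pt "0 0 0 0 0 0" --pt "0 0 0 0 0 0" --pt "0 0 0 0 0 0" --pt "0 0 0 0 0 0" --gripper 1.0

```text
clock: 22.83
position: [0.5347, 0.0331, 0.0088]
ee_rot: [2.128, -2.299, -0.002]
force: [-0.5, 0.7, 1.0]
width: 0.995
gripper_force: 0.0
```

Call:
step_arm --pt "0 0 10 0 0 0" --pt "0 0 20 0 0 0" --pt "-2 0 28 0 0 0" --pt "-2 0 28 0 0 0" --pt "-2 0 25 0 0 0" --pt "-3.5 0.3 5 0 0 -0.068" --pt "-3.5 0.3 5 0 0 -0.068" --pt "-3.5 0.3 5 0 0 -0.068" --pt "-3.5 0.3 5 0 0 -0.068" --pt "-3.5 0.3 5 0 0 -0.068" --pt "-3.5 0.3 5 0 0 -0.068" --pt "-3.5 0.3 5 0 0 -0.068" --pt "-3.5 0.3 5 0 0 -0.068"

```text
clock: 23.92
position: [0.5002, 0.0361, 0.1606]
ee_rot: [1.429, -2.789, -0.006]
force: [0.6, -0.4, 0.2]
width: 0.999
gripper_force: 0.0
```

```bash
python3 - <<'E'
from h import *
from emit import *
o,M=rep(); T0=(R.from_rotvec(o['ee_rot']).as_matrix(),o['position']); yp=-.0765-np.pi
# far enough back to look at board+rack from near side, then start of push
emit(o['joints'],T0,[((vert(yp),np.array([.42,.043,.20])),.03,.09)])
E
```

```text
t 23.92 q [ 0.5314  0.4857 -0.9596  1.8911  0.4628  1.0164  1.8881] pos [500.2375  36.0607 160.6453] F [ 0.5706 -0.359   0.1676] w 91.87794869135519 0.0
tool z [-0.0089 -0.0003 -1.    ] y [-0.8116  0.5842  0.0071] x [-0.5841 -0.8116  0.0055]
12 x [-6.7, 0.6, 3.3, -0.0004, -0.0007, -0.0853] v0.27 m0.32 e0.0mm -> tcp [419.8375  43.2607 200.2453] q [ 0.4741  0.2269 -0.8096  2.0238  0.1993  0.9695  1.0579]
```

Call:
step_arm --pt "-6.7 0.6 3.3 0 -0.0007 -0.0853" --pt "-6.7 0.6 3.3 0 -0.0007 -0.0853" --pt "-6.7 0.6 3.3 0 -0.0007 -0.0853" --pt "-6.7 0.6 3.3 0 -0.0007 -0.0853" --pt "-6.7 0.6 3.3 0 -0.0007 -0.0853" --pt "-6.7 0.6 3.3 0 -0.0007 -0.0853" --pt "-6.7 0.6 3.3 0 -0.0007 -0.0853" --pt "-6.7 0.6 3.3 0 -0.0007 -0.0853" --pt "-6.7 0.6 3.3 0 -0.0007 -0.0853" --pt "-6.7 0.6 3.3 0 -0.0007 -0.0853" --pt "-6.7 0.6 3.3 0 -0.0007 -0.0853" --pt "-6.7 0.6 3.3 0 -0.0007 -0.0853" --pt "0 0 0 0 0 0"

```text
clock: 25.0
position: [0.4191, 0.0436, 0.2003]
ee_rot: [0.12, 3.137, 0.005]
force: [-0.6, 0.4, -0.4]
width: 0.999
gripper_force: 0.0
```

```bash
cat > meas.py <<'E'
from h import *
def prof(im,c,P,Q,n=400):
    """sample hsv along world segment"""
    t=np.linspace(0,1,n)[:,None]; W=np.array(P)*(1-t)+np.array(Q)*t; p=proj(c,W).astype(np.float32)
    return W,cv2.remap(cv2.cvtColor(im,cv2.COLOR_BGR2HSV),p[:,0][None],p[:,1][None],1)[0].astype(int),p
def board(im,c,guess,sat):
    hsv=cv2.cvtColor(im,cv2.COLOR_BGR2HSV).astype(int)
    m=((hsv[...,1]<sat)&(hsv[...,1]>60)&(hsv[...,2]>150)&(hsv[...,0]<22)).astype(np.uint8); m=cv2.morphologyEx(m,cv2.MORPH_OPEN,np.ones((3,3)))
    _,l,s,_=cv2.connectedComponentsWithStats(m); u,v=proj(c,[guess])[0].astype(int); k=l[v,u]
    cnt=max(cv2.findContours((l==k).astype(np.uint8),0,1)[0],key=len).reshape(-1,2)
    W=(onz(c,cnt,.02)[:,:2]*1000).astype(np.float32); return s[k],cv2.minAreaRect(W),np.round(cv2.boxPoints(cv2.minAreaRect(W)),1).tolist()
E
python3 - <<'E'
from meas import *
o,M=rep(); c,im=shot('top','t4.png'); print(board(im,c,[.534,.034,.02],135))
c,im=shot('wrist','w5.png'); print(proj(c,[[.534,.034,.02],[.534,.18,.02],[.634,.19,.02]]))
E
```

```text
t 25.0 q [ 0.4793  0.2237 -0.8118  2.0272  0.1945  0.9646  1.0632] pos [419.141   43.5871 200.3326] F [-0.6121  0.3692 -0.4367] w 91.86870274684212 0.0
tool z [ 0.0025  0.0031 -1.    ] y [0.0764 0.9971 0.0033] x [-0.9971  0.0764 -0.0023]
(array([     0,      0,    512,    384, 194077], dtype=int32), ((502.0598449707031, 100.904052734375), (1170.4259033203125, 1679.957763671875), 1.847520351409912), [[-109.9000015258789, 921.5999755859375], [-55.79999923706055, -757.5], [1114.0, -719.7999877929688], [1059.9000244140625, 959.2999877929688]])
[[253.4732 255.5684]
 [359.9826 248.3766]
 [364.8178 310.0141]]
```

Call:
step_arm --pt "6.2 -0.5 -23.5 0 0 0" --pt "6.2 -0.5 -23.5 0 0 0" --pt "6.2 -0.5 -23.5 0 0 0" --pt "6.2 -0.5 -23.5 0 0 0" --pt "6.2 -0.5 -23.5 0 0 0" --pt "6.2 -0.5 -23.5 0 0 0" --pt "6.2 -0.5 -23.5 0 0 0" --pt "6.2 -0.5 -23 0 0 0" --pt "0 0 0 0 0 0" --pt "6 -0.5 0 0 0 0" --pt "6 -0.5 0 0 0 0" --pt "6 -0.5 0 0 0 0" --pt "6 -0.5 0 0 0 0"

```text
clock: 26.18
position: [0.4946, 0.037, 0.013]
ee_rot: [0.115, 3.137, 0.006]
force: [-2.8, 0.0, 1.5]
width: 1.0
gripper_force: 1.7
```

Call:
step_arm --pt "6 -0.5 0 0 0 0" --pt "6 -0.5 0 0 0 0" --pt "6 -0.5 0 0 0 0" --pt "6 -0.4 0 0 0 0"

```text
clock: 26.52
position: [0.5182, 0.035, 0.012]
ee_rot: [0.116, 3.138, 0.006]
force: [-4.5, -0.3, 2.7]
width: 0.999
gripper_force: 1.8
```

Call:
step_arm --pt "5.5 -0.4 0 0 0 0" --pt "5.5 -0.4 0 0 0 0" --pt "5.5 -0.4 0 0 0 0" --pt "5.5 -0.4 0 0 0 0" --pt "0 0 0 0 0 0"

```text
clock: 26.93
position: [0.5414, 0.0335, 0.0119]
ee_rot: [0.116, 3.136, 0.007]
force: [-0.1, -0.3, 0.1]
width: 0.998
gripper_force: 0.0
```

Call:
step_arm --pt "2 -0.2 0 0 0 0" --pt "2 -0.1 0 0 0 0" --pt "0 0 0 0 0 0"

```text
clock: 27.18
position: [0.5439, 0.0333, 0.0118]
ee_rot: [0.115, 3.138, 0.006]
force: [-0.5, 0.5, -0.5]
width: 0.998
gripper_force: 0.6
```

Call:
step_arm --pt "1.5 -0.1 0 0 0 0" --pt "1.5 -0.1 0 0 0 0" --pt "0 0 0 0 0 0"

```text
clock: 27.43
position: [0.5461, 0.0334, 0.0117]
ee_rot: [0.116, 3.139, 0.006]
force: [-4.6, 1.2, 2.9]
width: 1.001
gripper_force: 2.4
```

Call:
step_arm --pt "1.5 -0.1 0 0 0 0" --pt "1.5 -0.1 0 0 0 0" --pt "0 0 0 0 0 0"

```text
clock: 27.68
position: [0.5463, 0.0333, 0.0114]
ee_rot: [-0.116, -3.135, -0.005]
force: [-13.1, 3.7, 10.6]
width: 1.0
gripper_force: 7.0
```

Call:
step_arm --pt "1 -0.1 0 0 0 0" --pt "1 -0.1 0 0 0 0" --pt "0 0 0 0 0 0"

```text
clock: 27.93
position: [0.5464, 0.0333, 0.0113]
ee_rot: [-0.115, -3.132, -0.004]
force: [-19.4, 3.8, 15.4]
width: 1.0
gripper_force: 10.1
```

```bash
python3 - <<'E'
from h import *
from emit import *
o,M=rep(); T0=(R.from_rotvec(o['ee_rot']).as_matrix(),o['position'])
emit(o['joints'],T0,[((M,o['position']+[-.04,.003,0]),.01,.1),((M,np.array([.45,.04,.25])),.03,.1),((M,np.array([.25,-.5,.30])),.035,.1)])
E
```

```text
t 27.93 q [ 0.2588  0.6659 -0.5874  1.9261  0.5403  0.7182  0.8471] pos [546.4445  33.2826  11.3162] F [-19.4392   3.8094  15.3992] w 92.02927629872546 10.123279094696045
tool z [-0.0071  0.0026 -1.    ] y [0.0736 0.9973 0.0021] x [-0.9973  0.0736  0.0073]
5 x [-8.0, 0.6, 0.0, 0.0, 0.0, 0.0] v0.08 m0.54 e0.0mm -> tcp [506.4445  36.2826  11.3162] q [ 0.2566  0.6217 -0.5894  2.0235  0.5469  0.6622  0.8061]
9 x [-6.3, 0.4, 26.5, 0.0, 0.0, 0.0] v0.25 m0.45 e0.0mm -> tcp [449.7445  39.8826 249.8162] q [ 0.4952  0.2301 -0.8192  1.8849  0.1819  1.1108  1.104 ]
17 x [-11.7, -31.8, 3.0, 0.0, 0.0, 0.0] v0.41 m0.36 e0.0mm -> tcp [ 250.8445 -500.7174  300.8162] q [ 1.3097  0.3137 -0.4022  1.5901  0.1311  1.2702  2.3825]
```

Call:
step_arm --pt "-8 0.6 0 0 0 0" --pt "-8 0.6 0 0 0 0" --pt "-8 0.6 0 0 0 0" --pt "-8 0.6 0 0 0 0" --pt "-8 0.6 0 0 0 0" --pt "-6.3 0.4 26.5 0 0 0" --pt "-6.3 0.4 26.5 0 0 0" --pt "-6.3 0.4 26.5 0 0 0" --pt "-6.3 0.4 26.5 0 0 0" --pt "-6.3 0.4 26.5 0 0 0" --pt "-6.3 0.4 26.5 0 0 0" --pt "-6.3 0.4 26.5 0 0 0" --pt "-6.3 0.4 26.5 0 0 0" --pt "-6.3 0.4 26.5 0 0 0"

```text
clock: 29.1
position: [0.4542, 0.0393, 0.2515]
ee_rot: [0.115, 3.137, 0.005]
force: [-0.2, -1.0, -0.8]
width: 1.001
gripper_force: 0.0
```

Call:
step_arm --pt "-11.7 -31.8 3 0 0 0" --pt "-11.7 -31.8 3 0 0 0" --pt "-11.7 -31.8 3 0 0 0" --pt "-11.7 -31.8 3 0 0 0" --pt "-11.7 -31.8 3 0 0 0" --pt "-11.7 -31.8 3 0 0 0" --pt "-11.7 -31.8 3 0 0 0" --pt "-11.7 -31.8 3 0 0 0" --pt "-11.7 -31.8 3 0 0 0" --pt "-11.7 -31.8 3 0 0 0" --pt "-11.7 -31.8 3 0 0 0" --pt "-11.7 -31.8 3 0 0 0" --pt "-11.7 -31.8 3 0 0 0" --pt "-11.7 -31.8 3 0 0 0" --pt "-11.7 -31.8 3 0 0 0" --pt "-11.7 -31.8 3 0 0 0" --pt "-11.7 -31.8 3 0 0 0"

```text
clock: 30.52
position: [0.255, -0.5026, 0.3014]
ee_rot: [0.116, 3.138, 0.005]
force: [0.5, -0.1, 0.0]
width: 1.003
gripper_force: 0.0
```

```bash
python3 - <<'E'
from meas import *
c,im=shot('top','t5.png'); cs,ims=shot('scene','s5.png')
im0=cv2.imread('pics/top0.png')
psi=-.0765; ex=np.array([np.cos(psi),np.sin(psi),0]); ey=np.array([-np.sin(psi),np.cos(psi),0]); O=np.array([.633,.027,0])
Wd=lambda x,y,z: O+ex*x/1000+ey*y/1000+[0,0,z/1000]
# board near-edge and ends (top face z=20) in rack frame
for y in range(-150,151,50):
    W,s,p=prof(im,c,Wd(-110,y,20),Wd(-20,y,20),901); b=(s[:,1]<135)&(s[:,2]>140); xs=-110+np.arange(901)*.1; print('y',y,'near edge',xs[b].min() if b.any() else None)
for x in(-60,-50,-40,-30,-20):
    W,s,p=prof(im,c,Wd(x,-220,20),Wd(x,220,20),4401); ys=-220+np.arange(4401)*.1; b=(s[:,1]<135)&(s[:,2]>140); b&=(abs(ys)<185); print('x',x,'ends',ys[b].min(),ys[b].max())
# rack ends: cheek tops z=44
for x in(15,25,35,45):
    for im_,t in((im0,'old'),(im,'new')):
        W,s,p=prof(im_,c,Wd(x,-200,44),Wd(x,200,44),4001); ys=-200+np.arange(4001)*.1
        b=(s[:,1]<135)&(s[:,2]>140)
        l=ys[b&(ys>145)]; r=ys[b&(ys<-145)]; print(t,x,'left',(l.min(),l.max()) if len(l) else None,'right',(r.min(),r.max()) if len(r) else None)
g=np.hstack([im[100:190,200:350]]); cv2.imwrite('pics/t5c.png',g)
E
```

```text
y -150 near edge -75.8
y -100 near edge -76.1
y -50 near edge -76.5
y 0 near edge -75.9
y 50 near edge -75.69999999999999
y 100 near edge -75.3
y 150 near edge -75.0
x -60 ends -163.5 168.3
x -50 ends -162.6 167.70000000000005
x -40 ends -162.7 167.90000000000003
x -30 ends -163.6 167.40000000000003
x -20 ends -163.3 167.10000000000002
old 15 left (np.float64(145.10000000000002), np.float64(168.3)) right (np.float64(-162.5), np.float64(-151.5))
new 15 left None right (np.float64(-162.5), np.float64(-151.4))
old 25 left (np.float64(145.10000000000002), np.float64(168.10000000000002)) right (np.float64(-161.0), np.float64(-151.3))
new 25 left None right (np.float64(-161.1), np.float64(-151.3))
old 35 left (np.float64(145.10000000000002), np.float64(168.70000000000005)) right (np.float64(-160.9), np.float64(-151.6))
new 35 left (np.float64(150.70000000000005), np.float64(155.20000000000005)) right (np.float64(-160.9), np.float64(-151.5))
old 45 left (np.float64(156.90000000000003), np.float64(167.60000000000002)) right (np.float64(-161.4), np.float64(-152.3))
new 45 left (np.float64(157.40000000000003), np.float64(167.70000000000005)) right (np.float64(-161.4), np.float64(-152.2))
```

```bash
python3 - <<'E'
from meas import *
c=cal('top'); im=cv2.imread('pics/t5.png'); im0=cv2.imread('pics/top0.png')
psi=-.0765; ex=np.array([np.cos(psi),np.sin(psi),0]); ey=np.array([-np.sin(psi),np.cos(psi),0]); O=np.array([.633,.027,0])
Wd=lambda x,y,z: O+ex*x/1000+ey*y/1000+[0,0,z/1000]
X=[];Y=[]
for y in range(-150,151,20):
    W,s,p=prof(im,c,Wd(66,y,60),Wd(100,y,60),341); b=(s[:,1]<140)&(s[:,2]>130); xs=66+np.arange(341)*.1
    if b.any(): X.append(xs[b].max());Y.append(y)
print('wall back',list(zip(Y,np.round(X,1))),'slope',np.polyfit(Y,X,1))
X=[];Y=list(range(-155,156,10))
for y in Y:
    W,s,p=prof(im,c,Wd(-100,y,20),Wd(-40,y,20),601); b=(s[:,1]<135)&(s[:,2]>140); X.append((-100+np.arange(601)*.1)[b].min())
print('near slope',np.polyfit(Y,X,1))
for y in range(-140,160,40):
    W,s,p=prof(im,c,Wd(-12,y,20),Wd(14,y,20),14); print(y,s[:,2].tolist())
# jar cap centroid (grey, top) at z=.12
hsv=cv2.cvtColor(im,cv2.COLOR_BGR2HSV)
u,v=proj(c,[[.675,.1445,.12]])[0].astype(int); m=((hsv[...,1]<60)&(hsv[...,2]>110)).astype(np.uint8); _,l,s,cen=cv2.connectedComponentsWithStats(m); k=l[v,u]; print('cap',s[k],onz(c,[cen[k]],.118)*1000 if k else None)
u,v=proj(c,[[.668,.0627,.112]])[0].astype(int);k=l[v,u]; print('jarb cap',s[k],onz(c,[cen[k]],.110)*1000 if k else None)
# anything else moved? diff away from arm
d=cv2.absdiff(im,im0).max(2)>40; print('diff blobs'); _,l,s,cen=cv2.connectedComponentsWithStats(cv2.morphologyEx(d.astype(np.uint8),cv2.MORPH_OPEN,np.ones((3,3))))
for a,b in zip(s[1:],cen[1:]):
    if a[4]>12: print(a[4],b.round(0))
E
```

```text
wall back [(-150, np.float64(75.6)), (-130, np.float64(76.0)), (-110, np.float64(76.4)), (-90, np.float64(76.2)), (-70, np.float64(75.9)), (-50, np.float64(76.1)), (-30, np.float64(76.6)), (-10, np.float64(76.5)), (10, np.float64(76.5)), (30, np.float64(78.5)), (50, np.float64(79.1)), (70, np.float64(76.7)), (90, np.float64(76.7)), (110, np.float64(82.6)), (130, np.float64(87.1)), (150, np.float64(76.6))] slope [1.89926471e-02 7.76937500e+01]
near slope [ 3.07368035e-03 -7.58218750e+01]
-140 [213, 203, 184, 152, 131, 118, 122, 123, 122, 120, 119, 120, 120, 119]
-100 [204, 202, 204, 203, 198, 174, 152, 138, 130, 124, 121, 120, 118, 110]
-60 [135, 119, 112, 107, 105, 105, 114, 121, 123, 120, 119, 121, 122, 122]
-20 [204, 204, 203, 200, 195, 183, 166, 145, 127, 113, 114, 115, 116, 112]
20 [116, 114, 114, 111, 106, 102, 108, 120, 125, 124, 120, 118, 117, 117]
60 [209, 207, 205, 203, 198, 188, 168, 149, 132, 124, 121, 122, 125, 122]
100 [118, 113, 118, 121, 118, 111, 107, 112, 117, 122, 124, 126, 128, 131]
140 [212, 208, 204, 200, 196, 191, 177, 162, 142, 129, 119, 116, 112, 107]
cap [236  94  17  15 202] [[679.67107018 145.50459281 118.        ]]
jarb cap [266  99  16  15 199] [[670.26414372  65.38730581 110.        ]]
diff blobs
508 [241. 109.]
5559 [278. 157.]
509 [145. 168.]
16 [162. 151.]
75 [278. 183.]
27 [295. 184.]
2638 [348. 311.]
15 [296. 311.]
3512 [387. 346.]
527 [237. 338.]
46 [262. 327.]
24 [316. 336.]
195 [318. 363.]
```

```bash
python3 -c "
from cell import job
print(job.sign_off())"
```

```text
the job is handed in; nothing more can be done
None
```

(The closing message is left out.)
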